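# Cap the coil pots, sweep the punched slugs into the tray and lock the lid

### The arm

A 6-joint arm with a two-finger parallel gripper is mounted at the origin on the work surface. World frame = base frame: x ahead of the robot, y to its left, z up, the work surface at z = 0. Lengths are in m, angles in degrees, forces in N, time in s.
With the tool pointing down it reaches from about 0.4 to 0.825 m from the base axis. Payload 7 kg.
Tool frame: the origin (TCP) lies midway between the tips of the shut fingers; the grasp point (between the pads) lies r.grip_depth behind it (r.grip_depth is the distance from the TCP to the grasp point, in m); z points along the fingers, y is the line along which they close (so a half turn about z gives the same grasp; the last joint's range is limited). The gripper opens to 88 mm and grips with 3 to 60 N. Pads are 19 mm wide; open, the fingers measure 130 mm over their backs; the gripper's body (78 mm by 193 mm) begins 47 mm behind the grasp point.
Start: joints at [89.043, 20.546, 0.682, 0, -70.136, -16.507], TCP at [0.203, 0.644, 0.227] pointing down, gripper open.
Joint ranges: [-176.03, 176.03], [-82.01, 121.73], [-58.28, 71.71], [-173.87, 95.51], [-174.79, -0.11], [-173.66, 173.66]. Speed limits (degrees/s): [136.94, 136.94, 172.46, 180, 180, 180].

### API

Orientations are given as [roll, pitch, yaw] about the fixed x, y, z axes, in that order (R = Rz(yaw) Ry(pitch) Rx(roll)).
In Python, from plant import r gives the robot as it stands.
- The arm moves only by the shell command python3 drive.py 'ROWS' [OPENING] [FORCE]. ROWS is a JSON list of rows, 1 to 12 of them, each of 6 numbers: dx, dy, dz in m, then a rotation vector rx, ry, rz in degrees; each row is the pose to reach, as a shift and turn from the pose commanded when the command began, along the tool's axes at that moment; what a row does not reach only later rows make up. A row lasts 1/12 s, in which the tool goes at most 0.0417 m and 7.16 degrees, less where a joint would pass 70% of its speed; a pose out of reach is approached as far as the arm can. OPENING is the finger opening in m, set as the command begins (- or left out keeps the last). The fingers move at their own pace and stop on an object; FORCE is the grip in N (left out, the last holds). Time passes only in rows, so rows that do not move let the fingers close. It prints the time, the measured TCP pose, the force, the opening and the grip force at its end.
- r.get_state(): the state, without advancing time (a new reading comes with each control period).
- r.capture(name): name is "scene" or "side" or "wrist"; returns a dict with "frame" (480x640x3 uint8, red, green, blue), "z_map" (480x640 float32, m along the optical axis (not along the pixel's ray), 0 where there is no reading), "fx", "fy", "cx", "cy" (pixels), "D" ([k1, k2, p1, p2, k3] as OpenCV has them; the pictures are not rectified), "cam_to_world" (4x4, takes a point from camera to world coordinates). Camera axes: x right, y down, z forward; pixel columns grow to the right and rows downward; lengths in m; the calibration is good to about 2 mm. A picture is of the moment at which its call begins.
- r.close_job(): hands the job in; it is judged then, once.
The state is a dict: "time_s": time; "joints": joint angles; "qd": joint speeds; "joint_torque": joint torques, N m; "tcp_pos": TCP position; "eef_rot": TCP orientation; "contact_force": force on the tool from outside, world axes, zero at the start; "moment": the same for the moment, N m; "gripper_width": finger opening in m; "gripper_force": force on a finger pad.
Only numpy, scipy, OpenCV 4.12 (cv2) and the standard library are available. Lean on these libraries where they do the work, as an engineer would, in place of code of your own. Each camera call takes 0.05 s, during which the arm holds its last target. There are 200 camera calls.

### The job

Get the bench clean after punching: first put a white cap on every open coil pot (with only two pots on the bench the third cap is a spare) so that each sits fully home and level and no metal can get in. Then, with the scraper block and never with the fingers, sweep all the copper slugs off the green deck into the catch tray at its edge, and stand the scraper upright on its cork mat again. Last, close the tray with its yellow lid, fully home and level, turn the red catch beside it all the way across the lid, and leave the glass valves undisturbed.

Things in the scene. Friction and masses are not known exactly. Their poses are not given: they have to be found in the camera images.
- deck: green flat deck fixed to the bench, 180 (x) x 184 (y) x 55 mm high; dark strips 8 mm thick stand 10 mm above it along both y edges (168 mm clear between) and the far +x edge; the -x edge is open and a catch tray is fixed there. Origin: centre of the underside, z up; its -x axis points to the tray and roughly to the robot
- tray_rim (a point): centre of the catch tray's open mouth, at rim height: 50 mm above the bench (5 mm below the deck top), 144.5 mm from the deck's centre along deck -x; axes of the deck. Aluminium tray 105 (x) x 184 (y) mm outside, walls 7 mm, mouth 91 x 170 mm; gap of 2 mm between tray and deck edge
- tray_floor (a point): centre of the tray's inner floor, 43 mm below the rim; axes of the deck. Inside the tray, along its deck side, a steep chute plate slopes from 16 mm under the rim at the wall to the floor 15 mm out from the wall
- lid: yellow tray lid, loose, 250 g: plate 101 (x) x 180 (y) x 4 mm; below it a black spigot 8 mm deep, 86 x 165 mm (2.5 mm clear all round in the tray mouth); on top an upright brass bar handle 12 mm thick (x), 70 long (y), 12 to 36 mm above the origin. Origin: centre of the spigot's underside, z up. Seated: plate flat on the rim, origin 8 mm below tray_rim, lid y along deck y, either way round
- catch (a joint): angle of the red turn-catch beside the tray, rad: about 0 to 0.3 at the start (arm points along deck -x, clear of the lid), grows as it is turned clockwise seen from above, stop at 1.57 (arm across the lid, along deck +y); turns on light friction and stays where it is left
- catch_grip (a point): centre of the catch's upright grip bar, on its turning axis, 78 mm above the bench, 115 mm beside the tray's centre along deck -y. The bar is 46 mm long (point x), 12 mm thick (point y), from 64 to 90 mm height; its axes turn with the catch (x against the arm's direction, z up). The arm below it is 12 mm wide, reaches 42 mm from the axis, underside 57.5 mm above the bench
- mat: cork mat 115 (x) x 125 (y) x 4 mm, fixed on the bench; origin at the centre of its underside
- scraper: scraper block, 200 g, stands upright on the mat: black rubber foot 40 (x) x 90 (y) x 14 mm and above it a wooden grip 24 mm thick (x), 76 mm long (y), from 14 to 60 mm height. Origin: centre of the foot's underside; z up; it sweeps along its own x, either way
- pot1: black coil pot with copper turns, loose, 600 g, 66 mm outside diameter (69 over the turns), 50 mm high, open at the top, wall 5 mm (mouth 56 mm); may be absent. Origin: centre of the underside
- pot2: second coil pot, the same as pot1; may be absent
- pot3: third coil pot, the same as pot1; may be absent (at least two of the three are there)
- pot3_rim (a point): centre of pot3's mouth at rim height
- pot1_rim (a point): centre of pot1's mouth at rim height, 50 mm above its underside
- pot2_rim (a point): centre of pot2's mouth at rim height
- cap1: white cap, loose, 90 g: disc 68 mm across, 4 mm thick; below it a round spigot 51 mm across, 8 mm deep (2.5 mm clear all round in a pot's mouth, foot tapered); on top a red knob 18 mm across, 12 to 36 mm above the origin. Origin: centre of the spigot's underside, z up; stands on its spigot. Seated: disc flat on the rim, origin 8 mm below the pot's rim. Fits any pot
- cap2: second cap, the same as cap1
- cap3: third cap, the same as cap1
- valve1: tall glass valve with black base, loose, 52 mm diameter, 147 mm high, bystander; origin at the centre of its underside
- valve2: second glass valve, the same as valve1
- slug1: copper-coloured punched slug, 18 mm diameter, 6 mm thick, 12 g, loose, flat on the deck its centre at least 65 mm from the far strip's inner face; may be absent (3 to 5 of the five slugs are there). Origin: centre of its underside
- slug2: copper-coloured punched slug, 18 mm diameter, 6 mm thick, 12 g, loose, flat on the deck its centre at least 65 mm from the far strip's inner face; may be absent (3 to 5 of the five slugs are there). Origin: centre of its underside
- slug3: copper-coloured punched slug, 18 mm diameter, 6 mm thick, 12 g, loose, flat on the deck its centre at least 65 mm from the far strip's inner face; may be absent (3 to 5 of the five slugs are there). Origin: centre of its underside
- slug4: copper-coloured punched slug, 18 mm diameter, 6 mm thick, 12 g, loose, flat on the deck its centre at least 65 mm from the far strip's inner face; may be absent (3 to 5 of the five slugs are there). Origin: centre of its underside
- slug5: copper-coloured punched slug, 18 mm diameter, 6 mm thick, 12 g, loose, flat on the deck its centre at least 65 mm from the far strip's inner face; may be absent (3 to 5 of the five slugs are there). Origin: centre of its underside

How it is judged:
By the outcome, as a careful person would: the job done as asked, in the order asked, and still so for the second after the job is handed in, with the robot touching nothing.
Of pot1, pot2, pot3 only 2 to 3 are there at a start; the rules pass over those that are not, and their reading is None.
Of slug1, slug2, slug3, slug4, slug5 only 3 to 5 are there at a start; the rules pass over those that are not, and their reading is None.
At some moment in a run one of cap1, cap2, cap3, lid may be knocked a few centimetres aside while the robot is not near it.
Once in a run the grip may slacken for a moment while it holds something.
It also fails if it takes over 192 s, if anything falls off the work surface, if the arm or the gripper's body presses on something with over 40 N, if the wrist force passes 120 N, or if a joint passes its speed limit or range.

## Working session

There is one attempt and no reset: what is moved stays moved. The work goes in short steps, Python scripts to look and compute and a shell command to move; the robot and the scene stay as the last step left them, time stands still between calls to the robot, and variables do not carry over. Pictures are saved under pics/ and viewed, at most 14 in all, crops included, and the job is handed in when it is done.

```bash
ls; mkdir -p pics
python3 - <<'E'
from plant import r
import cv2,numpy as np
print(r.get_state(), r.grip_depth)
for n in ["scene","side"]:
    c=r.capture(n); cv2.imwrite(f"pics/{n}0.png",c["frame"][:,:,::-1]); np.savez(f"pics/{n}0.npz",**c)
    print(n,c["cam_to_world"].round(3),c["fx"],c["D"])
E
```

```text
drive.py
pics
plant.py
{'time_s': 0.0, 'joints': array([ 8.90456255e+01,  2.05936343e+01,  6.33820737e-01, -2.13844179e-02,
       -7.01366777e+01, -1.65056929e+01]), 'qd': array([-0.00049561, -0.00500819, -0.0689983 , -0.0391612 , -0.01239824,
       -0.00950807]), 'joint_torque': array([ 1.92509484e-03, -5.82718456e+01,  2.93036610e+01,  6.99671879e+00,
        6.81074336e-03, -1.57251966e-04]), 'tcp_pos': array([0.20241221, 0.64341473, 0.22559426]), 'eef_rot': array([ 1.79901773e+02, -8.14290527e-03, -1.74673432e+01]), 'contact_force': array([ 0.17197627, -0.22641998, -0.02833268]), 'moment': array([ 0.00224616,  0.0283779 , -0.02938993]), 'gripper_force': 0.0, 'gripper_width': 0.08742281262261517} 0.0188
scene [[ 0.65   0.559 -0.514  1.155]
 [ 0.76  -0.472  0.447 -0.584]
 [ 0.008 -0.682 -0.732  0.94 ]
 [ 0.     0.     0.     1.   ]] 465.72005822636845 [0.02026172 0.         0.         0.         0.        ]
side [[-0.989 -0.084  0.121  0.435]
 [-0.146  0.646 -0.749  0.675]
 [-0.015 -0.759 -0.651  0.737]
 [ 0.     0.     0.     1.   ]] 442.7482455020865 [-0.00452608  0.          0.          0.          0.        ]
```
View pics/scene0.png

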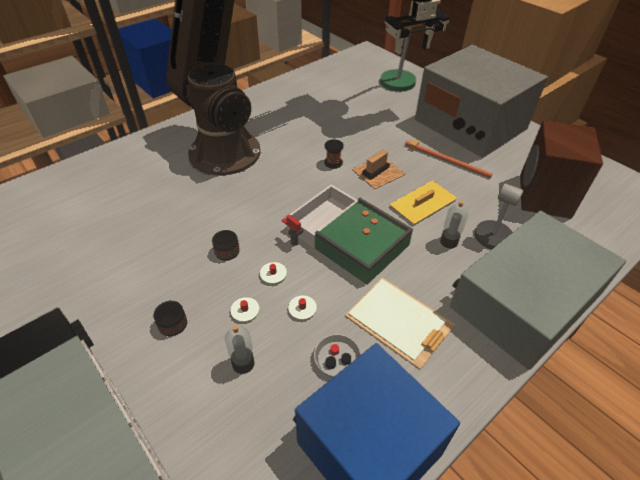

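View pics/side0.png

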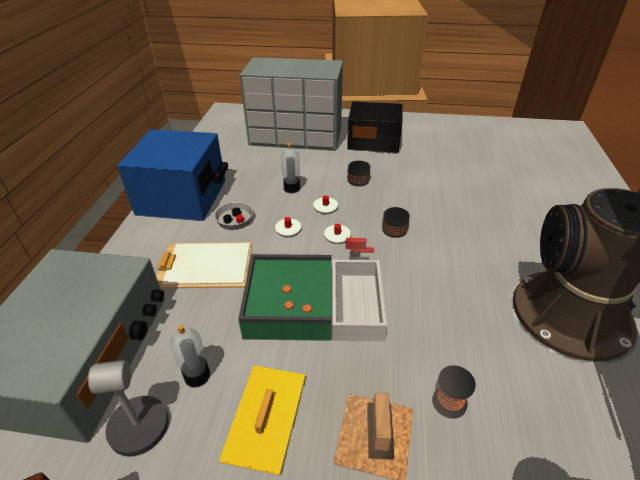

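Three pots at scene (334,153), (225,244), (170,318). Caps are at (273,272), (245,309), (302,307). The lid is at (423,203), the scraper at (377,165), the catch at (292,222), and three slugs lie near (368,222). Next I'll measure them from the depth clouds.

Create h.py:
```python
import numpy as np,cv2
def cloud(c):
    K=np.array([[c["fx"],0,c["cx"]],[0,c["fy"],c["cy"]],[0,0,1.]])
    v,u=np.nonzero(c["z_map"]>0); z=c["z_map"][v,u]
    n=cv2.undistortPoints(np.stack([u,v],1).astype(float)[:,None],K,np.array(c["D"],float))[:,0]
    P=np.c_[n*z[:,None],z]; T=c["cam_to_world"]
    hsv=cv2.cvtColor(c["frame"],cv2.COLOR_RGB2HSV)[v,u].astype(int)
    return P@T[:3,:3].T+T[:3,3],hsv,np.stack([u,v],1)
def sel(P,h,z,H,S=(0,255),V=(0,255),box=(.15,.95,-.8,.8)):
    m=(P[:,2]>z[0])&(P[:,2]<z[1])&(h[:,1]>=S[0])&(h[:,1]<=S[1])&(h[:,2]>=V[0])&(h[:,2]<=V[1])
    hh=h[:,0]; m&=((hh>=H[0])&(hh<=H[1])) if H[0]<=H[1] else ((hh>=H[0])|(hh<=H[1]))
    return m&(P[:,0]>box[0])&(P[:,0]<box[1])&(P[:,1]>box[2])&(P[:,1]<box[3])
def clusters(X,res=.004,n=6):
    g=np.floor((X[:,:2]-[-.2,-1])/res).astype(int); im=np.zeros((400,500),np.uint8); im[g[:,0].clip(0,399),g[:,1].clip(0,499)]=1
    im=cv2.dilate(im,np.ones((3,3),np.uint8))
    k,l=cv2.connectedComponents(im); L=l[g[:,0].clip(0,399),g[:,1].clip(0,499)]
    return [X[L==i] for i in range(1,k) if (L==i).sum()>=n]
def rect(X):
    (c,s,a)=cv2.minAreaRect((X[:,:2]*1000).astype(np.float32)); return np.round(c,1),np.round(s,1),round(a,1)
def circ(X):
    A=np.c_[2*X[:,:2],np.ones(len(X))]; b=(X[:,:2]**2).sum(1); s=np.linalg.lstsq(A,b,rcond=None)[0]
    return s[:2],np.sqrt(s[2]+s[:2]@s[:2])
SP={"capdisc":((.003,.02),(0,179),(0,60),(170,255)),"knob":((.026,.12),(170,8),(150,255),(60,255)),
"slug":((.05,.075),(3,18),(110,255),(80,255)),"deck":((.05,.06),(50,90),(80,255),(20,255)),
"lid":((.003,.03),(20,32),(150,255),(100,255)),"wood":((.055,.075),(5,22),(60,200),(60,255)),
"black":((.042,.06),(0,179),(0,255),(0,70)),"valve":((.1,.16),(0,179),(0,255),(0,255))}
def report(c,keys=SP):
    P,h,uv=cloud(c)
    for k in keys:
        for X in clusters(P[sel(P,h,*SP[k])]):
            print(k,len(X),*rect(X),"mean",(X.mean(0)*1000).round(1),"zmax",(np.percentile(X[:,2],95)*1000).round(1))
```

Run:
```python
import numpy as np; from h import *
for n in ["scene","side"]:
    c=dict(np.load(f"pics/{n}0.npz")); print(n)
    report(c)
```

```text
scene
capdisc 27 [ 211.9 -478.1] [ 46.7 102. ] 6.7 mean [ 214.5 -486.7    3.9] zmax 5.5
capdisc 91 [ 297.4 -487. ] [104.1  97.5] 78.6 mean [ 295.1 -486.4    3.8] zmax 4.9
capdisc 9 [ 269.3 -164.7] [40.1 14.9] 66.5 mean [ 270.1 -165.     3.6] zmax 4.5
capdisc 9 [ 264.4 -112. ] [29.5 26.2] 49.4 mean [ 270.9 -109.     3.8] zmax 4.8
capdisc 18 [ 313.2 -160.3] [47.3 42.6] 88.1 mean [ 310.2 -161.3    4. ] zmax 5.1
capdisc 12 [ 333.3 -121.4] [24.4 51.5] 62.6 mean [ 331.  -122.1    3.9] zmax 5.0
capdisc 7 [ 321.5 -414.1] [22.1 12.2] 72.8 mean [ 319.3 -413.8    3.7] zmax 4.5
capdisc 627 [435.2  42.1] [ 65.  126.7] 6.3 mean [436.1  41.5   6.9] zmax 9.9
capdisc 10 [ 416.6 -568. ] [47.9 24. ] 89.9 mean [ 414.6 -565.3    3.9] zmax 5.1
capdisc 23 [ 472.6 -541.3] [48.8 32.6] 88.8 mean [ 475.3 -542.4    3.7] zmax 4.7
capdisc 354 [ 512.7 -183.3] [99.1 74.4] 18.4 mean [ 519.3 -187.4   11.6] zmax 14.9
capdisc 143 [ 608.5 -482.3] [179.6 101.7] 40.3 mean [ 613.7 -484.2    3.8] zmax 5.2
capdisc 428 [ 560.7 -303.9] [66.5 73.1] 84.3 mean [ 565.3 -304.8   12.1] zmax 15.0
capdisc 14 [ 553.4 -432.3] [38.8 32.1
[... 6816 characters left out ...]
7.4  1.3] 89.7 mean [ 572.3 -751.9  130.2] zmax 156.3
valve 17 [ 572.3 -704.6] [ 0.8 15.2] 3.6 mean [ 572.4 -706.   129.2] zmax 155.4
valve 34 [ 572.4 -661.3] [38.1  1. ] 89.6 mean [ 572.3 -660.   130.9] zmax 158.0
valve 1677 [ 722.7 -616.8] [ 19.3 301.9] 89.8 mean [ 719.3 -616.7  130.2] zmax 157.2
valve 242 [ 672.4 -372.9] [49.5 33.6] 17.5 mean [ 673.  -369.7  118.8] zmax 141.5
valve 655 [732.4 257.3] [51.5 40.3] 35.5 mean [729.2 262.1 119.8] zmax 142.8
valve 368 [787.9 369.1] [61.7 31.3] 55.9 mean [789.3 369.4 144.4] zmax 159.2
valve 8780 [907.8 240.8] [320.1  84.4] 90.0 mean [902.3 272.4 125.8] zmax 131.3
valve 1856 [ 913.6 -296.7] [203.8  72.5] 90.0 mean [ 904.1 -266.8  141.2] zmax 159.7
```

```bash
python3 - <<'E'
import cv2,numpy as np
a=cv2.imread("pics/side0.png"); b=cv2.imread("pics/scene0.png")
f=lambda i,u,v,s=30:cv2.resize(i[v-s:v+s,u-s:u+s],(260,260),interpolation=cv2.INTER_CUBIC)
cv2.imwrite("pics/crop1.png",np.vstack([np.hstack([f(a,455,390),f(a,396,222),f(a,359,173)]),np.hstack([f(b,334,153),f(b,225,244),f(b,370,230)])]))
E
python3 drive.py '[[0.08,0,0,0,0,0],[0.16,0.2,0,0,0,0],[0.2,0.3,0,0,0,0],[0.2,0.3,0,0,0,0],[0.2,0.3,0,0,0,0],[0.2,0.3,0,0,0,0],[0.2,0.3,0,0,0,0],[0.2,0.3,0,0,0,0],[0.2,0.3,0,0,0,0],[0.2,0.3,0,0,0,0],[0.2,0.3,0,0,0,0]]' 0.088; python3 -c "
from plant import r; print(r.get_state()['joints'].round(1))"
```

```text
time_s: 1.02
tcp_pos: [0.3034, 0.2952, 0.2269]
eef_rot: [-179.9, 0.0, -17.6]
contact_force: [0.0, 0.8, -0.5]
gripper_width: 0.0875
gripper_force: 0.0
[ 71.1  -4.2 -28.9  -0.  -65.2   1.3]
```

View pics/crop1.png

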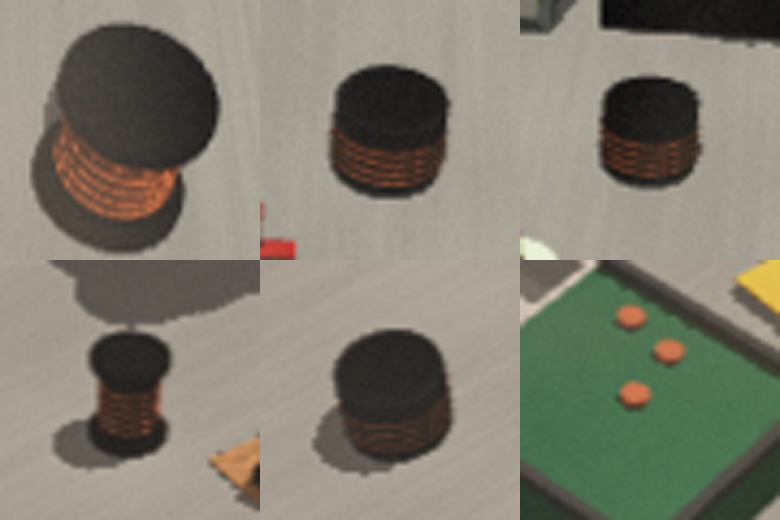

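Only two pots. The spool with thin winding at side (455,390) is a decoy, and there are three slugs. Next I hover over the caps and look with the wrist camera.

```bash
cat >> h.py <<'E'
def go(x,y,z,yaw=None):
    from plant import r
    s=r.get_state(); p=s["tcp_pos"]; a=np.radians(s["eef_rot"][2]); d=np.array([x,y,z])-p
    w=0 if yaw is None else (yaw-s["eef_rot"][2]+180)%360-180
    print("go",(d[0]*np.cos(a)+d[1]*np.sin(a)).round(4),(d[0]*np.sin(a)-d[1]*np.cos(a)).round(4),(-d[2]).round(4),"rz",round(-w,2),"dist",np.linalg.norm(d).round(3))
def snap(n,keys=None,save=None):
    from plant import r
    c=r.capture(n)
    if save: cv2.imwrite(f"pics/{save}.png",c["frame"][:,:,::-1])
    if keys: report(c,keys)
    return c
E
python3 drive.py '[[0.09,0.09,0,0,0,0],[0.385,0.397,-0.02,0,0,0],[0.385,0.397,-0.02,0,0,0],[0.385,0.397,-0.02,0,0,0],[0.385,0.397,-0.02,0,0,0],[0.385,0.397,-0.02,0,0,0],[0.385,0.397,-0.02,0,0,0],[0.385,0.397,-0.02,0,0,0],[0.385,0.397,-0.02,0,0,0],[0.385,0.397,-0.02,0,0,0],[0.385,0.397,-0.02,0,0,0],[0.385,0.397,-0.02,0,0,0]]' | head -2
python3 drive.py '[[0.08,0.08,-0.003,0,0,0],[0.08,0.08,-0.003,0,0,0],[0.08,0.08,-0.003,0,0,0],[0.08,0.08,-0.003,0,0,0]]' | head -3
python3 -c "
from h import *
c=snap('wrist',['capdisc','knob','black','valve'],'w1'); print(c['cam_to_world'].round(3),c['fx'])"
```

```text
time_s: 2.02
tcp_pos: [0.5288, -0.1506, 0.2441]
time_s: 2.35
tcp_pos: [0.5821, -0.2533, 0.2452]
eef_rot: [179.9, 0.1, -17.6]
capdisc 2739 [ 516.  -185.6] [66.1 66.7] 71.9 mean [ 517.8 -186.    11.6] zmax 12.9
capdisc 7 [ 554.  -333.6] [ 2.1 24. ] 75.5 mean [ 552.5 -333.4   11.4] zmax 11.8
capdisc 70 [ 589.  -300.5] [11.5 48.4] 6.3 mean [ 591.6 -297.4   11.9] zmax 13.0
capdisc 3778 [ 645.6 -195.3] [66.5 67.1] 42.5 mean [ 646.4 -195.8   12. ] zmax 13.3
capdisc 14787 [774.4 -44.7] [113.8 138.8] 8.4 mean [766.  -58.2   9. ] zmax 10.4
capdisc 778 [ 760.5 -209. ] [73.5 33.9] 72.1 mean [ 768.4 -209.6    3.8] zmax 4.8
knob 781 [443.  -77.3] [45.3 12.8] 2.6 mean [445.9 -79.8  76.9] zmax 91.3
knob 240 [ 516.2 -185.7] [16.1 17.1] 67.4 mean [ 516.7 -185.8   35.5] zmax 36.8
knob 299 [ 562.4 -303.3] [17.1 15.7] 22.1 mean [ 563.  -303.3   35.3] zmax 36.8
knob 308 [ 645.7 -195.7] [16.1 16.8] 8.3 mean [ 645.9 -195.8   36. ] zmax 37.4
black 603 [ 387.9 -237.5] [62.3 32.6] 68.0 mean [ 393.8 -237.8   47.8] zmax 50.4
black 1670 [ 482.4 -451.5] [64.4 64.2] 44.4 mean [ 483.3 -451.5   48. ] zmax 50.6
black 66 [455.3 -84.1] [ 6.6 10.7] 44.8 mean [456.6 -84.2  47.5] zmax 56.6
black 166 [541.5 -42.3] [26.8  2.9] 7.3 mean [537.3 -42.7  48. ] zmax 55.1
black 1881 [632.2 -31.7] [118.   28.2] 20.1 mean [636.  -30.8  51.2] zmax 59.1
valve 4754 [ 670.  -382.8] [51.6 47.2] 72.1 mean [ 670.2 -375.8  122.1] zmax 146.3
[[-0.303 -0.916 -0.265  0.651]
 [-0.953  0.291  0.083 -0.275]
 [ 0.001  0.277 -0.961  0.403]
 [ 0.     0.     0.     1.   ]] 419.2485316147241
```

View pics/w1.png

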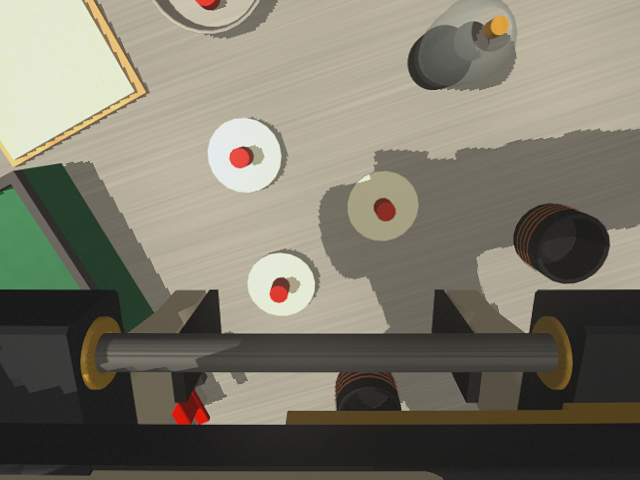

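The view shows the caps at (245,155), (383,206) and (282,284), pot B at (562,243), and the valve clear of them. I'll grasp cap2, the middle one.

```bash
python3 -c "
from h import *
go(.5628,-.3032,.015)"
```

```text
go -0.0016 0.055 0.2302 rz 0 dist 0.237
```

```bash
python3 drive.py '[[-0.001,0.03,0.03,0,0,0],[-0.0016,0.055,0.06,0,0,0],[-0.0016,0.055,0.1,0,0,0],[-0.0016,0.055,0.14,0,0,0],[-0.0016,0.055,0.18,0,0,0],[-0.0016,0.055,0.21,0,0,0],[-0.0016,0.055,0.225,0,0,0],[-0.0016,0.055,0.23,0,0,0],[-0.0016,0.055,0.23,0,0,0],[-0.0016,0.055,0.23,0,0,0]]'
python3 drive.py '[[0,0,0,0,0,0],[0,0,0,0,0,0],[0,0,0,0,0,0],[0,0,0,0,0,0],[0,0,0,0,0,0],[0,0,0,0,0,0],[0,0,0,0,0,0],[0,0,0,0,0,0]]' 0 40
python3 drive.py '[[0,0,-0.02,0,0,0],[0,0,-0.06,0,0,0],[0,0,-0.1,0,0,0],[0,0,-0.13,0,0,0],[0,0,-0.13,0,0,0],[0,0,-0.13,0,0,0]]'
python3 -c "
from h import *
snap('wrist',['knob','capdisc','black'],'w2');snap('side',['black'])
go(.4824,-.4515,.12)"
```

```text
time_s: 3.23
tcp_pos: [0.5628, -0.3007, 0.0183]
eef_rot: [180.0, -0.1, -17.4]
contact_force: [-0.9, -0.4, 1.0]
gripper_width: 0.0878
gripper_force: 0.0
time_s: 3.9
tcp_pos: [0.5618, -0.3012, 0.0175]
eef_rot: [180.0, -0.0, -17.5]
contact_force: [-1.0, -0.1, -0.0]
gripper_width: 0.0397
gripper_force: 0.0
time_s: 4.4
tcp_pos: [0.5631, -0.3014, 0.1501]
eef_rot: [-180.0, -0.3, -17.5]
contact_force: [0.4, 0.0, -1.4]
gripper_width: 0.002
gripper_force: 0.0
knob 560 [ 562.2 -303.5] [16.2 17.6] 73.0 mean [ 563.  -304.1   35.2] zmax 36.9
knob 569 [ 645.8 -196.1] [16.7 16.6] 59.6 mean [ 645.7 -196.2   35.8] zmax 37.0
capdisc 5701 [ 561.8 -303.7] [66.6 66.5] 24.8 mean [ 563.2 -304.3   11.8] zmax 12.9
capdisc 56 [ 547.5 -194.7] [22.8  2.1] 74.5 mean [ 547.2 -194.9   11.6] zmax 12.7
capdisc 6404 [ 645.7 -195.5] [67.4 67.7] 88.3 mean [ 646.3 -197.    12. ] zmax 13.2
black 2992 [ 482.7 -451.8] [64.9 65. ] 77.0 mean [ 483.2 -451.9   47.9] zmax 50.5
black 175 [ 374.2 -230. ] [66.4 64.5] 60.8 mean [ 375.9 -229.7   46.8] zmax 50.1
black 237 [ 451.4 -619.3] [164.5  32.9] 0.0 mean [ 428.7 -620.3   50.8] zmax 58.7
black 132 [ 485.9 -449.2] [61.5 67.3] 4.8 mean [ 485.6 -448.6   46.6] zmax 50.1
black 459 [595.6  59.8] [175.4 181.9] 7.0 mean [605.8  87.1  55.6] zmax 59.6
black 19 [ 672.2 -364.7] [37.3 10. ] 15.2 mean [ 669.2 -365.3   45.6] zmax 49.6
black 86 [725.7 267.2] [41.9 14.6] 30.8 mean [720.8 266.5  50.2] zmax 58.8
black 17 [795.1 359.7] [2.4 5.6] 14.1 mean [795.1 360.5  50.6] zmax 57.0
black 265 [863.6 133.3] [103.7  21.3] 89.5 mean [863.3 138.2  52.9] zmax 59.5
black 229 [865.4 228.6] [90.5 18.3] 75.7 mean [863.1 224.7  51.5] zmax 59.5
black 141 [ 874.2 -296.5] [189.1  20.2] 87.0 mean [ 877.7 -278.2   51.9] zmax 59.5
black 216 [870.2 367.3] [63.4  4.6] 88.7 mean [871.  372.5  50.5] zmax 59.0
go -0.0299 0.1674 0.0269 rz 0 dist 0.172
```

View pics/w2.png

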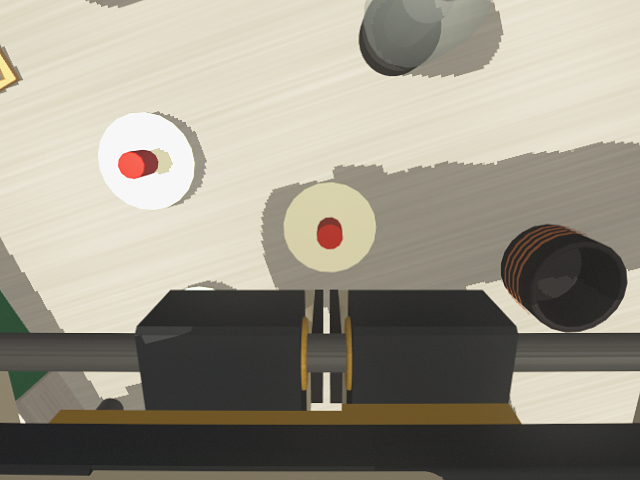

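The wrist view shows the fingers missed because they were still closing. The cap is still standing at (329,227). I'll retry with a smaller opening and more rows.

```bash
python3 drive.py '[[0,0,0,0,0,0],[0,0,0.03,0,0,0],[0.0005,0.0022,0.06,0,0,0],[0.0005,0.0022,0.09,0,0,0],[0.0005,0.0022,0.11,0,0,0],[0.0005,0.0022,0.125,0,0,0],[0.0005,0.0022,0.132,0,0,0],[0.0005,0.0022,0.134,0,0,0],[0.0005,0.0022,0.134,0,0,0],[0.0005,0.0022,0.134,0,0,0]]' 0.045
python3 drive.py '[[0,0,0,0,0,0],[0,0,0,0,0,0],[0,0,0,0,0,0],[0,0,0,0,0,0],[0,0,0,0,0,0],[0,0,0,0,0,0],[0,0,0,0,0,0],[0,0,0,0,0,0]]' 0 40
python3 drive.py '[[0,0,-0.01,0,0,0],[0,0,-0.04,0,0,0],[0,0,-0.07,0,0,0],[0,0,-0.1,0,0,0],[0,0,-0.11,0,0,0],[0,0,-0.11,0,0,0]]'
python3 -c "
from h import *
snap('wrist',['knob','capdisc']);
go(.4824,-.4515,.125)"
```

```text
time_s: 5.33
tcp_pos: [0.5614, -0.3034, 0.013]
eef_rot: [180.0, 0.1, -17.5]
contact_force: [0.5, -1.1, -0.3]
gripper_width: 0.0448
gripper_force: 0.0
time_s: 6.0
tcp_pos: [0.5617, -0.3034, 0.0135]
eef_rot: [-180.0, -0.0, -17.5]
contact_force: [0.3, 0.3, -0.0]
gripper_width: 0.0168
gripper_force: 40.0
time_s: 6.5
tcp_pos: [0.5636, -0.3041, 0.128]
eef_rot: [-180.0, -0.4, -17.4]
contact_force: [-0.3, 0.1, -1.4]
gripper_width: 0.017
gripper_force: 40.0
knob 829 [ 645.6 -195.8] [16.5 17.5] 1.1 mean [ 645.6 -197.4   34.7] zmax 37.0
capdisc 7353 [ 645.7 -195.4] [67.7 67.3] 43.7 mean [ 646.5 -197.1   12. ] zmax 13.2
go -0.032 0.1652 0.0007 rz 0 dist 0.168
```

```bash
python3 drive.py '[[-0.006,0.03,0,0,0,0],[-0.014,0.07,0,0,0,0],[-0.022,0.11,0,0,0,0],[-0.028,0.145,0,0,0,0],[-0.032,0.162,0,0,0,0],[-0.032,0.1655,0,0,0,0],[-0.032,0.1655,0,0,0,0],[-0.032,0.1655,0,0,0,0]]'
python3 -c "
from h import *
import numpy as np
c=snap('wrist',['black']); P,h,uv=cloud(c)
from plant import r; p=r.get_state()['tcp_pos']
m=(h[:,1]<80)&(h[:,2]>120)&(np.hypot(P[:,0]-p[0],P[:,1]-p[1])<.04)&(P[:,2]>.08)&(P[:,2]<.14)
print('held',m.sum(), P[m].mean(0) if m.any() else 0, rect(P[m]) if m.sum()>5 else 0)
go(.4825,-.4516,.070)"
```

```text
time_s: 7.22
tcp_pos: [0.4811, -0.4511, 0.1224]
eef_rot: [-180.0, 0.1, -17.5]
contact_force: [-0.4, 0.3, -0.9]
gripper_width: 0.017
gripper_force: 40.0
black 3884 [ 453.7 -621.6] [ 19.3 162.7] 80.6 mean [ 441.  -618.    50.5] zmax 58.1
black 1357 [ 499.7 -458.3] [63.9 28.4] 71.6 mean [ 504.1 -459.4   49.1] zmax 50.7
held 8695 [ 0.49745873 -0.45655076  0.12156118] (array([ 485.2, -448.9]), array([57.6, 66.1]), 41.0)
go 0.0012 0.0005 0.0527 rz 0 dist 0.053
```

```bash
python3 drive.py '[[0.001,0.0005,0.015,0,0,0],[0.001,0.0005,0.03,0,0,0],[0.001,0.0005,0.045,0,0,0],[0.001,0.0005,0.053,0,0,0],[0.001,0.0005,0.057,0,0,0],[0.001,0.0005,0.061,0,0,0],[0.001,0.0005,0.064,0,0,0],[0.001,0.0005,0.066,0,0,0],[0.001,0.0005,0.067,0,0,0],[0.001,0.0005,0.067,0,0,0]]'
```

```text
time_s: 8.1
tcp_pos: [0.4824, -0.4525, 0.0567]
eef_rot: [180.0, -0.0, -17.5]
contact_force: [0.2, -0.2, -0.1]
gripper_width: 0.0169
gripper_force: 40.0
```

```bash
python3 drive.py '[[0,0,0.001,0,0,0],[0,0,0.002,0,0,0],[0,0,0.002,0,0,0]]'
python3 drive.py '[[0,0,0,0,0,0],[0,0,0,0,0,0],[0,0,0,0,0,0],[0,0,0,0,0,0],[0,0,0,0,0,0]]' 0.045
python3 drive.py '[[0,0,-0.02,0,0,0],[-0.03,0,-0.05,0,0,0],[-0.07,0,-0.09,0,0,0],[-0.08,0,-0.13,0,0,0],[-0.08,0,-0.16,0,0,0],[-0.08,0,-0.16,0,0,0]]'
python3 -c "
from h import *
import numpy as np
c=snap('wrist',None,'w3'); P,h,uv=cloud(c)
m=(h[:,1]<60)&(h[:,2]>110)&(np.hypot(P[:,0]-.482,P[:,1]+.452)<.045)&(P[:,2]>.045)&(P[:,2]<.075)
X=P[m]; print(rect(X), np.linalg.lstsq(np.c_[X[:,:2]-X[:,:2].mean(0),np.ones(len(X))],X[:,2],rcond=None)[0])
report(c,['knob'])
snap('side',['knob'])
go(.6457,-.1956,.12)"
```

```text
time_s: 8.35
tcp_pos: [0.4825, -0.4527, 0.0555]
eef_rot: [180.0, -0.1, -17.5]
contact_force: [-1.1, 0.7, 4.7]
gripper_width: 0.0173
gripper_force: 40.0
time_s: 8.77
tcp_pos: [0.4823, -0.4525, 0.0544]
eef_rot: [180.0, 0.0, -17.5]
contact_force: [0.7, 0.6, -0.0]
gripper_width: 0.0431
gripper_force: 0.3
time_s: 9.27
tcp_pos: [0.4076, -0.4309, 0.2238]
eef_rot: [179.7, -0.7, -17.4]
contact_force: [2.3, -0.6, 1.7]
gripper_width: 0.045
gripper_force: 0.0
(array([ 482.5, -453.1]), array([66.6, 67.3]), 72.9) [-0.00046154  0.00041811  0.05401839]
knob 466 [ 482.5 -452.8] [16.1 16.2] 71.8 mean [ 482.7 -452.8   78. ] zmax 79.2
knob 407 [ 514.7 -188.3] [13.6 17.2] 65.4 mean [ 514.8 -189.7   34.1] zmax 37.0
knob 234 [456.8 -74.6] [62.  14.9] 5.9 mean [463.5 -71.3  78.2] zmax 91.0
knob 43 [ 485.3 -450.7] [12.5 25.5] 4.6 mean [ 485.3 -446.8   69.2] zmax 77.3
knob 37 [ 518.1 -183.8] [12.7 20.5] 6.6 mean [ 518.6 -182.2   33.1] zmax 36.3
knob 36 [ 648.  -194.2] [12.9 17.6] 9.5 mean [ 648.3 -192.4   33. ] zmax 36.8
go 0.1578 -0.2945 0.0973 rz 0 dist 0.348
```

View pics/w3.png

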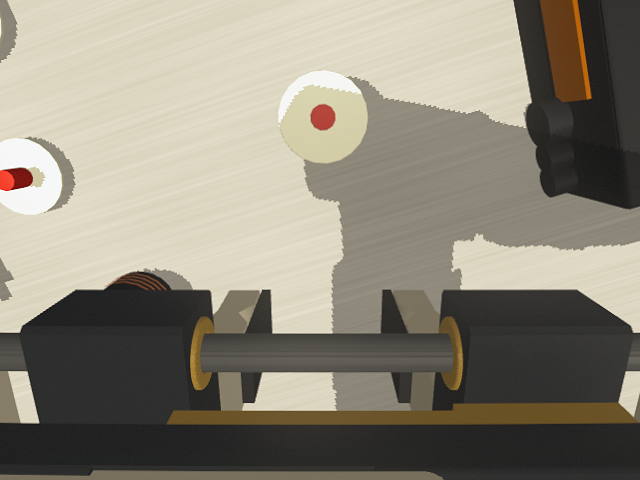

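Cap2 is level and fully home (disc plane at 54 mm, tilt below 0.05°). Next is cap3.

```bash
python3 drive.py '[[0.02,-0.036,0.01,0,0,0],[0.158,-0.2945,0.06,0,0,0],[0.158,-0.2945,0.07,0,0,0],[0.158,-0.2945,0.08,0,0,0],[0.158,-0.2945,0.09,0,0,0],[0.158,-0.2945,0.097,0,0,0],[0.158,-0.2945,0.097,0,0,0],[0.158,-0.2945,0.097,0,0,0],[0.158,-0.2945,0.097,0,0,0],[0.158,-0.2945,0.097,0,0,0],[0.158,-0.2945,0.097,0,0,0]]' 0.045
python3 -c "
from h import *
snap('side',['knob'])
go(.6460,-.1956,.0135)"
```

```text
time_s: 10.28
tcp_pos: [0.6446, -0.1939, 0.1149]
eef_rot: [179.9, 0.2, -17.4]
contact_force: [0.0, 0.0, 0.8]
gripper_width: 0.0451
gripper_force: 0.0
knob 274 [456.9 -74.9] [62. 15.] 6.3 mean [462.  -71.2  77.5] zmax 90.7
knob 42 [ 485.6 -452.2] [12.5 21.5] 3.5 mean [ 485.4 -447.9   69.7] zmax 77.5
knob 37 [ 518.  -183.1] [12.7 16.7] 6.8 mean [ 518.2 -181.5   33.7] zmax 37.3
knob 38 [ 647.8 -193.2] [13.3 22.6] 8.6 mean [ 648.3 -191.8   33. ] zmax 36.0
go 0.0018 0.0004 0.1024 rz 0 dist 0.102
```

```bash
python3 drive.py '[[0.0015,0.0008,0.03,0,0,0],[0.0015,0.0008,0.06,0,0,0],[0.0015,0.0008,0.085,0,0,0],[0.0015,0.0008,0.098,0,0,0],[0.0015,0.0008,0.102,0,0,0],[0.0015,0.0008,0.102,0,0,0]]'
python3 drive.py '[[0,0,0,0,0,0],[0,0,0,0,0,0],[0,0,0,0,0,0],[0,0,0,0,0,0],[0,0,0,0,0,0],[0,0,0,0,0,0],[0,0,0,0,0,0]]' 0 40
python3 drive.py '[[0,0,-0.01,0,0,0],[-0.03,0.01,-0.04,0,0,0],[-0.065,0.02,-0.07,0,0,0],[-0.1,0.02,-0.1,0,0,0],[-0.13,0.02,-0.11,0,0,0],[-0.15,0.02,-0.11,0,0,0],[-0.15,0.02,-0.11,0,0,0],[-0.15,0.02,-0.11,0,0,0]]'
python3 -c "
from h import *
snap('wrist',['black']);
go(.40,-.20,.125)"
```

```text
time_s: 10.83
tcp_pos: [0.6456, -0.1969, 0.0151]
eef_rot: [180.0, 0.1, -17.5]
contact_force: [-0.9, 0.8, -0.1]
gripper_width: 0.0449
gripper_force: 0.0
time_s: 11.42
tcp_pos: [0.6467, -0.1961, 0.0164]
eef_rot: [-180.0, -0.1, -17.4]
contact_force: [-0.9, 1.4, 6.0]
gripper_width: 0.0168
gripper_force: 40.0
time_s: 12.08
tcp_pos: [0.4965, -0.1699, 0.1269]
eef_rot: [-180.0, -0.1, -17.4]
contact_force: [1.1, 0.2, 0.3]
gripper_width: 0.017
gripper_force: 40.0
black 1206 [571.6 -38.4] [114.9   3.1] 7.2 mean [573.8 -38.4  57.4] zmax 59.7
go -0.084 0.0577 0.0014 rz 0 dist 0.102
```

```bash
python3 drive.py '[[-0.02,-0.01,-0.02,0,0,6],[-0.05,-0.02,-0.03,0,0,13],[-0.08,-0.03,-0.03,0,0,20],[-0.1,-0.039,-0.03,0,0,27],[-0.108,-0.039,-0.03,0,0,34],[-0.108,-0.039,-0.03,0,0,41],[-0.108,-0.039,-0.03,0,0,48],[-0.108,-0.039,-0.03,0,0,55],[-0.108,-0.039,-0.03,0,0,60],[-0.108,-0.039,-0.03,0,0,60],[-0.108,-0.039,-0.03,0,0,60]]'
python3 -c "
from h import *
from scipy.optimize import least_squares
import numpy as np
c=snap('wrist',['black','knob'],'w4'); P,h,uv=cloud(c)
m=(np.hypot(P[:,0]-.3725,P[:,1]+.2314)<.045)&(P[:,2]>.047)&(P[:,2]<.053)&(h[:,2]<110)
X=P[m]; print(m.sum(),rect(X))
go(.3723,-.2314,.12)
go(.3723,-.2314,.0585)"
```

```text
time_s: 13.05
tcp_pos: [0.4064, -0.1006, 0.1553]
eef_rot: [180.0, -0.0, -77.3]
contact_force: [-0.7, -0.3, -1.1]
gripper_width: 0.0167
gripper_force: 40.0
black 2607 [ 370.  -226.1] [65.4 54.4] 14.8 mean [ 368.9 -224.1   48.9] zmax 50.9
black 371 [561.7 -39.5] [96.2  5.1] 4.9 mean [561.7 -39.9  57.7] zmax 59.8
knob 2383 [464.7 -75.6] [42.7 12.6] 4.1 mean [464.6 -78.4  84.3] zmax 91.7
knob 11 [486.1 -49.6] [25.4  0.9] 7.8 mean [488.2 -49.2  48.3] zmax 49.9
knob 641 [ 515.7 -185.3] [16.6 16.6] 85.5 mean [ 515.3 -185.3   35.9] zmax 37.2
2285 (array([ 370.1, -225.9]), array([65.4, 53.7]), 13.1)
go 0.1201 0.0619 0.0353 rz 0 dist 0.14
go 0.1201 0.0619 0.0968 rz 0 dist 0.166
```

View pics/w4.png

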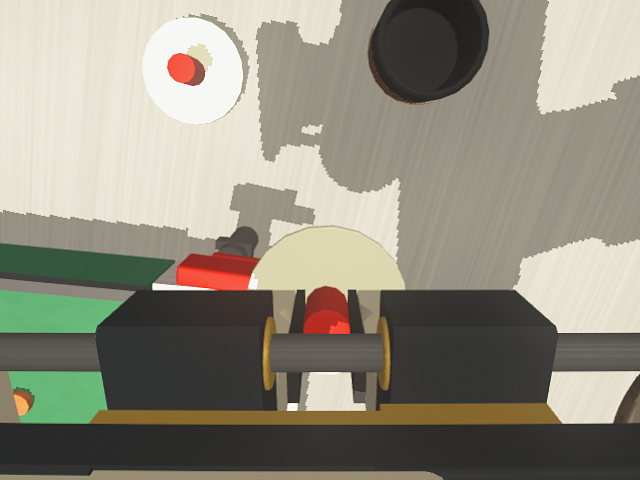

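Pot A is at (428,40), cropped at the top, with the cap held at (328,260). I'll move a little closer so the whole rim is in view.

```bash
python3 drive.py '[[0.02,0.02,0,0,0,0],[0.04,0.05,0,0,0,0],[0.045,0.062,0,0,0,0],[0.045,0.062,0,0,0,0],[0.045,0.062,0,0,0,0]]'
python3 -c "
from h import *
import numpy as np
c=snap('wrist',['black']); P,h,uv=cloud(c)
m=(np.hypot(P[:,0]-.3725,P[:,1]+.2314)<.045)&(P[:,2]>.047)&(P[:,2]<.053)&(h[:,2]<110)
X=P[m]; print(m.sum(),rect(X)); 
go(.3723,-.2314,.12)
go(.3723,-.2314,.0585)"
```

```text
time_s: 13.52
tcp_pos: [0.355, -0.1584, 0.1556]
eef_rot: [-180.0, -0.0, -77.4]
contact_force: [-0.9, -0.7, -1.1]
gripper_width: 0.0172
gripper_force: 40.0
black 2666 [ 370.7 -232.3] [63.6 64.5] 62.5 mean [ 371.2 -235.2   49.3] zmax 51.1
black 25 [508.    2.3] [ 1.6 39.1] 8.2 mean [507.7   3.9  50.5] zmax 56.0
2622 (array([ 371. , -231.8]), array([64.6, 64.9]), 6.4)
go 0.0752 -0.0004 0.0357 rz 0 dist 0.083
go 0.0752 -0.0004 0.0972 rz 0 dist 0.123
```

```bash
python3 drive.py '[[0.03,0.0006,0.01,0,0,0],[0.055,0.0006,0.02,0,0,0],[0.072,0.0006,0.03,0,0,0],[0.0755,0.0006,0.045,0,0,0],[0.0755,0.0006,0.06,0,0,0],[0.0755,0.0006,0.07,0,0,0],[0.0755,0.0006,0.07,0,0,0],[0.0755,0.0006,0.07,0,0,0]]'
python3 -c "
from h import *
go(.3713,-.2318,.0577)"
```

```text
time_s: 14.23
tcp_pos: [0.3713, -0.2316, 0.0852]
eef_rot: [179.9, 0.0, -77.4]
contact_force: [0.0, 0.7, -0.5]
gripper_width: 0.0167
gripper_force: 40.0
go 0.0002 0.0 0.0275 rz 0 dist 0.027
```

```bash
python3 drive.py '[[0,0,0.008,0,0,0],[0,0,0.015,0,0,0],[0,0,0.02,0,0,0],[0,0,0.024,0,0,0],[0,0,0.027,0,0,0],[0,0,0.0285,0,0,0],[0,0,0.0295,0,0,0],[0,0,0.0295,0,0,0]]'
python3 drive.py '[[0,0,0,0,0,0],[0,0,0,0,0,0],[0,0,0,0,0,0],[0,0,0,0,0,0],[0,0,0,0,0,0]]' 0.045
python3 drive.py '[[0,0,-0.02,0,0,0],[-0.03,0,-0.05,0,0,0],[-0.07,0,-0.09,0,0,0],[-0.09,0,-0.13,0,0,0],[-0.09,0,-0.15,0,0,0],[-0.09,0,-0.15,0,0,0]]'
cat >> h.py <<'E'
def plane(c,x,y,z,rad=.045,S=60,V=110):
    P,h,uv=cloud(c)
    m=(h[:,1]<S)&(h[:,2]>V)&(np.hypot(P[:,0]-x,P[:,1]-y)<rad)&(abs(P[:,2]-z)<.012)
    X=P[m]; s=np.linalg.lstsq(np.c_[X[:,:2]-X[:,:2].mean(0),np.ones(len(X))],X[:,2],rcond=None)[0]; print("plane",len(X),rect(X),s.round(4))
E
python3 -c "
from h import *
c=snap('wrist',['knob'],'w5'); plane(c,.3713,-.2318,.055)
c=snap('scene',['knob','lid']); plane(c,.3735,-.233,.055);plane(c,.484,-.453,.055)
go(.40,.10,.25,-83)"
```

```text
time_s: 14.9
tcp_pos: [0.3711, -0.2319, 0.0582]
eef_rot: [-180.0, -0.0, -77.4]
contact_force: [-9.6, 10.0, 34.5]
gripper_width: 0.0168
gripper_force: 40.0
time_s: 15.32
tcp_pos: [0.3708, -0.2318, 0.0558]
eef_rot: [180.0, 0.0, -77.5]
contact_force: [0.1, 0.7, 0.2]
gripper_width: 0.0428
gripper_force: 0.0
time_s: 15.82
tcp_pos: [0.3545, -0.143, 0.2125]
eef_rot: [-179.4, -0.2, -77.3]
contact_force: [1.8, 0.3, 1.0]
gripper_width: 0.0445
gripper_force: 0.0
knob 544 [ 369.2 -232.2] [16.5 16.6] 58.9 mean [ 369.3 -232.1   78. ] zmax 79.2
knob 1750 [452.5 -68.4] [64.8 29.1] 3.8 mean [455.1 -79.9  76.6] zmax 91.3
knob 489 [ 515.  -185.3] [16.9 16.9] 46.4 mean [ 514.  -185.7   34.9] zmax 37.3
plane 6604 (array([ 369.4, -232. ]), array([67.1, 67.3]), 72.3) [-0.0004  0.0014  0.054 ]
knob 37 [ 372.3 -234. ] [10.7 18.4] 57.0 mean [ 374.  -235.1   73.1] zmax 79.5
knob 131 [456.6 -77.9] [61.7 14.3] 3.2 mean [463.5 -79.   80.2] zmax 92.8
knob 53 [ 485.8 -452.9] [12.9 18.1] 57.7 mean [ 487.7 -453.6   74.7] zmax 80.8
knob 31 [ 518.5 -186. ] [12.6 16.2] 55.4 mean [ 519.3 -187.2   34.8] zmax 37.4
lid 1224 [587.5 313. ] [184.7 101. ] 87.1 mean [589.6 307.9  11.4] zmax 14.6
plane 318 (array([ 370.4, -233.1]), array([66.2, 66.4]), 33.5) [ 0.0079 -0.0014  0.0537]
plane 511 (array([ 484.2, -452.6]), array([66.1, 67.5]), 70.5) [ 0.0018 -0.0004  0.0543]
go -0.2271 -0.0998 -0.0426 rz 5.62 dist 0.252
```

Both caps are home and level. Next I fly past the scraper and look back at it.

```bash
python3 drive.py '[[-0.03,-0.025,0,0,0,0],[-0.06,-0.05,0,0,0,1],[-0.095,-0.08,0,0,0,2],[-0.13,-0.105,0,0,0,4],[-0.17,-0.11,0,0,0,5.6],[-0.21,-0.115,0,0,0,5.6],[-0.25,-0.12,0,0,0,5.6],[-0.29,-0.125,0,0,0,5.6],[-0.33,-0.13,0,0,0,5.6],[-0.37,-0.135,0,0,0,5.6],[-0.41,-0.14,0,0,0,5.6],[-0.45,-0.145,0,0,0,5.6]]' 0.06|head -2
python3 drive.py '[[-0.035,-0.01,0,0,0,0],[-0.07,-0.01,0,0,0,0],[-0.09,-0.01,0,0,0,0],[-0.09,-0.01,0,0,0,0],[-0.09,-0.01,0,0,0,0]]'|head -3
python3 -c "
from h import *
c=snap('wrist',['lid','wood','slug'],'w6'); P,h,uv=cloud(c)
m=(P[:,2]>.002)&(P[:,2]<.007)&(h[:,0]<25)&(h[:,1]>90)&(P[:,0]<.5)&(P[:,0]>.3)&(P[:,1]>.2); print('mat',m.sum(),rect(P[m]))
go(.389,.3113,.12,-85)"
```

```text
time_s: 16.92
tcp_pos: [0.3944, 0.3279, 0.2041]
time_s: 17.33
tcp_pos: [0.3939, 0.4173, 0.2032]
eef_rot: [179.8, -0.2, -83.0]
lid 653 [382.2 500.2] [20.7 28.8] 14.2 mean [381.9 500.   21.7] zmax 22.9
lid 18897 [586.4 334.9] [138.3 102.3] 86.8 mean [583.5 339.9  12.2] zmax 13.5
wood 4164 [388.5 313.1] [23.8 76.2] 5.0 mean [388.8 312.2  63.7] zmax 65.0
slug 4163 [388.5 313. ] [23.5 76. ] 4.7 mean [388.8 312.1  63.7] zmax 65.0
mat 16413 (array([410.5, 445.8]), array([381.4, 114.8]), 83.8)
go 0.1039 0.0176 0.0837 rz 1.93 dist 0.135
```

View pics/w6.png

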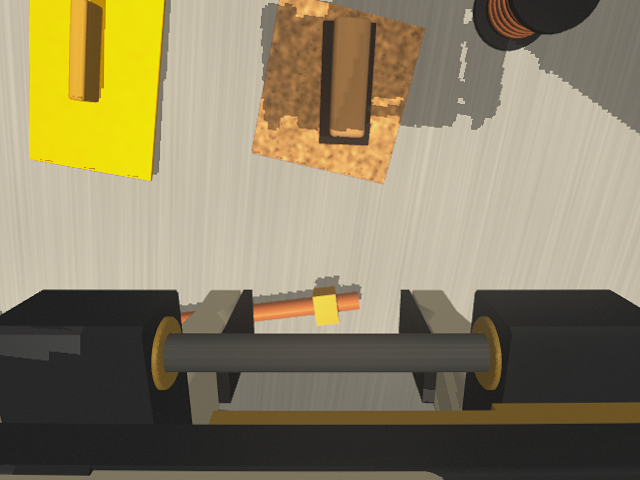

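The scraper is at (348,80) on the mat, with its wood top at (388.5, 313.0) mm and yaw 4.9°. I'll grasp it now.

```bash
python3 drive.py '[[0.035,0.006,0.02,0,0,0.5],[0.07,0.012,0.04,0,0,1.9],[0.095,0.018,0.06,0,0,1.9],[0.1022,0.018,0.075,0,0,1.9],[0.1022,0.018,0.085,0,0,1.9],[0.1022,0.018,0.085,0,0,1.9]]' 0.05
python3 -c "
from h import *
go(.3886,.3130,.026,-85.1)"
```

```text
time_s: 17.88
tcp_pos: [0.3883, 0.3114, 0.1191]
eef_rot: [179.9, -0.1, -85.1]
contact_force: [-0.2, 0.3, -0.2]
gripper_width: 0.0498
gripper_force: 0.0
go -0.0016 -0.0004 0.0931 rz 0.01 dist 0.093
```

```bash
python3 drive.py '[[-0.0016,0,0.03,0,0,0],[-0.0016,0,0.06,0,0,0],[-0.0016,0,0.08,0,0,0],[-0.0016,0,0.09,0,0,0],[-0.0016,0,0.093,0,0,0],[-0.0016,0,0.093,0,0,0]]'
python3 drive.py '[[0,0,0,0,0,0],[0,0,0,0,0,0],[0,0,0,0,0,0],[0,0,0,0,0,0],[0,0,0,0,0,0],[0,0,0,0,0,0],[0,0,0,0,0,0]]' 0 60
python3 drive.py '[[0,0,-0.01,0,0,0],[0,0,-0.04,0,0,0],[0,0,-0.08,0,0,0],[0,0,-0.12,0,0,0],[0,0,-0.15,0,0,0],[0,0,-0.16,0,0,0],[0,0,-0.16,0,0,0]]'
python3 -c "
from h import *
go(.55,.25,.22,-83.2)"
```

```text
time_s: 18.38
tcp_pos: [0.3888, 0.3157, 0.0277]
eef_rot: [180.0, -0.1, -84.9]
contact_force: [0.9, 0.2, -0.8]
gripper_width: 0.0499
gripper_force: 0.0
time_s: 18.97
tcp_pos: [0.389, 0.3159, 0.0287]
eef_rot: [-179.9, 0.1, -84.9]
contact_force: [-0.7, 0.2, 6.3]
gripper_width: 0.0237
gripper_force: 60.0
time_s: 19.55
tcp_pos: [0.3893, 0.3164, 0.1906]
eef_rot: [-179.8, 0.2, -85.0]
contact_force: [-0.3, 0.6, -2.3]
gripper_width: 0.0241
gripper_force: 60.0
go 0.0803 -0.1543 -0.0294 rz -1.76 dist 0.176
```

```bash
python3 drive.py '[[0.015,-0.03,-0.006,0,0,0],[0.03,-0.065,-0.012,0,0,-1],[0.048,-0.1,-0.018,0,0,-1.8],[0.066,-0.13,-0.024,0,0,-1.8],[0.08,-0.154,-0.029,0,0,-1.8],[0.08,-0.154,-0.029,0,0,-1.8],[0.08,-0.154,-0.029,0,0,-1.8]]'
python3 -c "
from h import *
c=snap('wrist',['slug','deck'],'w7')
P,h,uv=cloud(c)
# dark strips top z~65
m=(P[:,2]>.061)&(P[:,2]<.069)&(P[:,0]>.45)&(P[:,0]<.75)&(P[:,1]>-.1)&(P[:,1]<.2)&(h[:,2]<120)
for X in clusters(P[m],n=100): print('strip',len(X),rect(X))
"
```

```text
time_s: 20.13
tcp_pos: [0.549, 0.2476, 0.2136]
eef_rot: [179.7, -0.1, -83.3]
contact_force: [-0.2, 0.4, -2.9]
gripper_width: 0.0236
gripper_force: 60.0
slug 598 [544.3 109.2] [18.9 17. ] 44.7 mean [544.7 109.9  60.6] zmax 62.2
slug 621 [581.8 105.2] [17.1 19.1] 8.6 mean [581.6 106.4  60.8] zmax 62.2
deck 15239 [583.9 122. ] [178.   52.4] 6.7 mean [583.1 117.3  55. ] zmax 56.3
strip 2659 (array([581.1, 132. ]), array([176.2,  50.4]), 0.7)
```

View pics/w7.png

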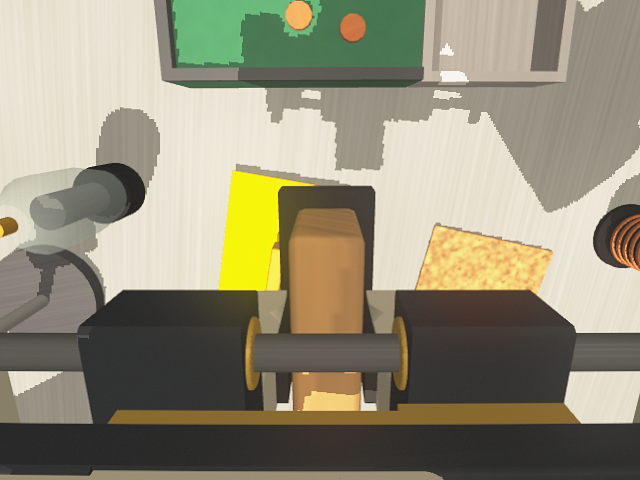

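The scraper is held straight at (328,250), and the deck is only partly in view. I'll move 0.1 m forward and measure again.

```bash
python3 drive.py '[[0.035,-0.02,0,0,0,0],[0.07,-0.04,0,0,0,0],[0.095,-0.05,0,0,0,0],[0.1,-0.05,0,0,0,0],[0.1,-0.05,0,0,0,0]]'
python3 -c "
from h import *
c=snap('wrist',['slug','deck'],'w8')
P,h,uv=cloud(c)
m=(P[:,2]>.062)&(P[:,2]<.069)&(P[:,0]>.45)&(P[:,0]<.75)&(P[:,1]>-.06)&(P[:,1]<.2)&(h[:,2]<130)
for X in clusters(P[m],n=100): print('strip',len(X),rect(X))
"
```

```text
time_s: 20.6
tcp_pos: [0.6096, 0.1546, 0.2153]
eef_rot: [179.8, -0.0, -83.3]
contact_force: [-0.1, 0.3, -2.2]
gripper_width: 0.0237
gripper_force: 60.0
slug 465 [544.6 109.6] [18.3 17.5] 0.2 mean [545.  109.3  60.7] zmax 62.1
slug 456 [581.7 106.1] [17.1 16.9] 5.3 mean [581.9 105.9  60.8] zmax 62.2
slug 507 [594.5  63.5] [17.8 16.9] 49.7 mean [594.7  63.8  60.8] zmax 62.3
slug 102 [865.7 261. ] [ 4.4 35.5] 3.5 mean [865.1 265.2  59.7] zmax 62.2
deck 44913 [587.1  67.8] [172.1 143.5] 7.0 mean [587.6  59.1  55. ] zmax 56.2
strip 865 (array([671.1,  84.2]), array([ 19.4, 150. ]), 14.9)
```

View pics/w8.png

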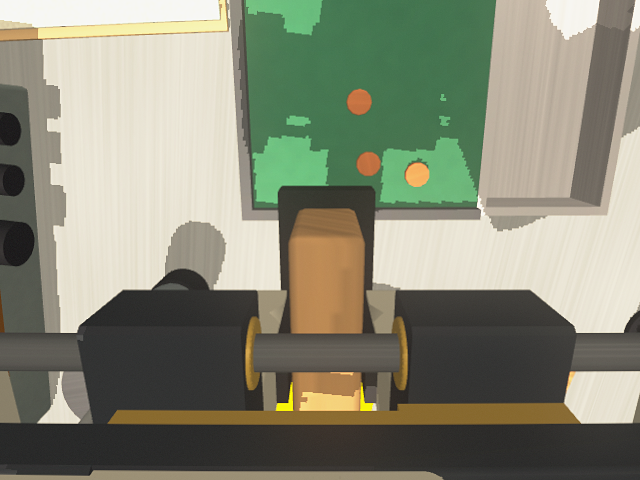

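Three slugs at (359,101), (368,164) and (417,175), the rest of the deck clear. One pass at deck y=+33 mm covers all three. I'll place the scraper behind them.

```bash
python3 -c "
from h import *
go(.6433,.0982,.081,-82.9)"
```

```text
go 0.0611 -0.0269 0.1347 rz -0.3 dist 0.15
```

```bash
python3 drive.py '[[0.03,-0.015,0.01,0,0,-0.3],[0.055,-0.025,0.03,0,0,-0.3],[0.061,-0.027,0.055,0,0,-0.3],[0.061,-0.027,0.08,0,0,-0.3],[0.061,-0.027,0.1,0,0,-0.3],[0.061,-0.027,0.112,0,0,-0.3],[0.061,-0.027,0.112,0,0,-0.3]]'
python3 -c "
from h import *
go(.6433,.0982,.081,-82.9)"
```

```text
time_s: 21.23
tcp_pos: [0.6421, 0.0993, 0.1017]
eef_rot: [179.7, -0.1, -82.8]
contact_force: [-0.5, -0.3, -1.9]
gripper_width: 0.0238
gripper_force: 60.0
go 0.0012 -0.0011 0.0207 rz 0.11 dist 0.021
```

```bash
python3 drive.py '[[0.001,-0.001,0.008,0,0,0],[0.001,-0.001,0.014,0,0,0],[0.001,-0.001,0.018,0,0,0],[0.001,-0.001,0.02,0,0,0],[0.001,-0.001,0.02,0,0,0]]'
python3 -c "
from h import *
snap('side',['slug','lid'])"
```

```text
time_s: 21.65
tcp_pos: [0.6457, 0.0977, 0.085]
eef_rot: [-180.0, 0.0, -82.9]
contact_force: [0.2, 0.4, -2.1]
gripper_width: 0.0236
gripper_force: 60.0
slug 6 [269.3 266.4] [ 4.7 10.4] 39.3 mean [268.9 267.6  58.2] zmax 62.7
slug 7 [ 373.1 -225.5] [15.8  6.1] 10.7 mean [ 372.3 -226.    58.3] zmax 61.1
slug 54 [456.6 -72.2] [61.  15.8] 11.9 mean [452.8 -70.8  65. ] zmax 73.0
slug 59 [548.3 110. ] [16.6 16.8] 63.6 mean [547.9 111.5  59.9] zmax 62.9
slug 58 [586.4 105.7] [17.5 18.9] 63.2 mean [584.8 106.9  59.3] zmax 61.9
slug 51 [597.9  61.9] [14.6 22.7] 9.6 mean [597.6  65.1  59.2] zmax 61.7
slug 8 [870.2 368.9] [0.6 3.6] 74.8 mean [870.4 368.8  67.4] zmax 73.8
lid 5435 [588.8 313.6] [181.5 100.7] 86.7 mean [588.1 323.1  11.1] zmax 13.2
lid 58 [910.9 -27.9] [26.8 48.4] 10.4 mean [905.7 -28.2  16.5] zmax 24.1
```

```bash
python3 drive.py '[[0,0.001,0.002,0,0,0],[0,0.001,0.004,0,0,0],[0,0.001,0.0045,0,0,0],[0,0.001,0.0045,0,0,0]]'
```

```text
time_s: 22.03
tcp_pos: [0.6447, 0.0974, 0.0804]
eef_rot: [180.0, -0.0, -82.9]
contact_force: [-0.0, -0.1, -1.9]
gripper_width: 0.0236
gripper_force: 60.0
```

```bash
python3 drive.py '[[0,0.006,0,0,0,0],[0,0.015,0,0,0,0],[0,0.025,0,0,0,0],[0,0.035,0,0,0,0],[0,0.045,0,0,0,0],[0,0.055,0,0,0,0],[0,0.065,0,0,0,0],[0,0.075,0,0,0,0],[0,0.085,0,0,0,0],[0,0.095,0,0,0,0],[0,0.105,0,0,0,0],[0,0.11,0,0,0,0]]'
python3 drive.py '[[0,0.006,0,0,0,0],[0,0.014,0,0,0,0],[0,0.022,0,0,0,0],[0,0.03,0,0,0,0],[0,0.038,0,0,0,0],[0,0.046,0,0,0,0],[0,0.052,0,0,0,0],[0,0.06,0,0,0,0],[0,0.062,0,0,0,0],[0,0.062,0,0,0,0]]'
python3 -c "
from h import *
P=snap('side',None,'s2');snap('scene',None,'c2')
import cv2
a=cv2.imread('pics/s2.png')[230:360,220:420];b=cv2.imread('pics/c2.png')[180:290,270:430]
cv2.imwrite('pics/x2.png',np.vstack([cv2.resize(a,(600,390)),cv2.resize(b,(600,200))])[:590] if 0 else np.hstack([cv2.resize(a,(400,260)),cv2.resize(b,(378,260))]))"
```

```text
time_s: 23.03
tcp_pos: [0.5341, 0.0835, 0.0805]
eef_rot: [180.0, 0.0, -82.9]
contact_force: [-0.1, 0.6, -2.7]
gripper_width: 0.0235
gripper_force: 60.0
time_s: 23.87
tcp_pos: [0.4735, 0.076, 0.0806]
eef_rot: [-180.0, 0.0, -82.8]
contact_force: [0.5, -0.5, -2.3]
gripper_width: 0.0239
gripper_force: 60.0
```

View pics/x2.png

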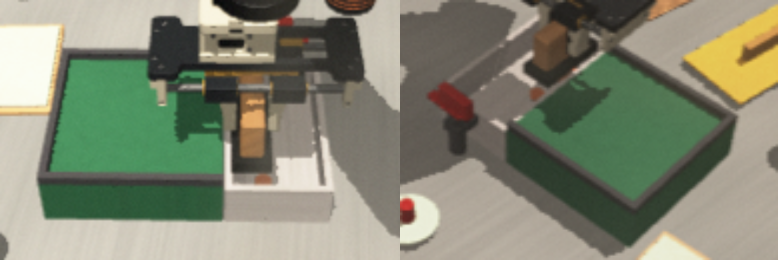

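The deck is clear and slugs are visible in the tray. I'll lift, back off and check the tray with the wrist camera.

```bash
python3 drive.py '[[0,0,-0.01,0,0,0],[0,0,-0.04,0,0,0],[0,0,-0.08,0,0,0],[-0.02,0,-0.11,0,0,0],[-0.05,0.005,-0.13,0,0,0],[-0.08,0.01,-0.135,0,0,0],[-0.1,0.01,-0.135,0,0,0],[-0.1,0.01,-0.135,0,0,0]]'
python3 -c "
from h import *
c=snap('wrist',None,'w9'); P,h,uv=cloud(c)
m=sel(P,h,(.0,.075),(3,18),(110,255),(60,255),(.35,.72,-.08,.16))
for X in clusters(P[m],.003,20): print(len(X),rect(X),X.mean(0).round(3))
go(.3893,.3164,.15,-84.9)"
```

```text
time_s: 24.63
tcp_pos: [0.4522, 0.1774, 0.2164]
eef_rot: [-179.9, 0.1, -82.7]
contact_force: [0.1, -0.1, -3.2]
gripper_width: 0.0234
gripper_force: 60.0
683 (array([455.1,  98.9]), array([16.7, 34.2]), 7.8) [0.455 0.099 0.013]
402 (array([461.7,  47.4]), array([17. , 16.7]), 73.1) [0.462 0.047 0.013]
go -0.1473 0.0443 0.0658 rz 2.17 dist 0.167
```

View pics/w9.png

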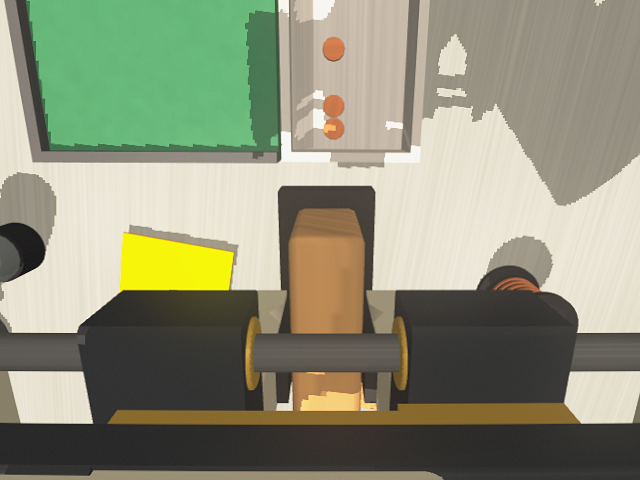

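All three slugs lie on the tray floor, at (334,48), (333,105) and (333,128). Now the scraper goes back to its mat.

```bash
python3 drive.py '[[-0.035,0.01,0.01,0,0,0],[-0.07,0.02,0.02,0,0,1],[-0.105,0.03,0.03,0,0,2.2],[-0.135,0.04,0.045,0,0,2.2],[-0.147,0.044,0.06,0,0,2.2],[-0.147,0.044,0.08,0,0,2.2],[-0.147,0.044,0.11,0,0,2.2],[-0.147,0.044,0.14,0,0,2.2],[-0.147,0.044,0.16,0,0,2.2],[-0.147,0.044,0.16,0,0,2.2]]'
python3 -c "
from h import *
go(.389,.3160,.0287,-84.9)"
```

```text
time_s: 25.52
tcp_pos: [0.3884, 0.3113, 0.0513]
eef_rot: [179.7, -0.4, -85.1]
contact_force: [0.2, -0.3, -2.9]
gripper_width: 0.0237
gripper_force: 60.0
go -0.0046 -0.001 0.0226 rz -0.24 dist 0.023
```

```bash
python3 drive.py '[[-0.002,0,0.006,0,0,0],[-0.004,0,0.012,0,0,0],[-0.004,0,0.017,0,0,0],[-0.004,0,0.02,0,0,0],[-0.004,0,0.022,0,0,0],[-0.004,0,0.0225,0,0,0],[-0.004,0,0.0225,0,0,0]]'
python3 drive.py '[[0,0,0.0005,0,0,0],[0,0,0.001,0,0,0],[0,0,0.001,0,0,0]]'
```

```text
time_s: 26.1
tcp_pos: [0.3896, 0.3186, 0.0332]
eef_rot: [-180.0, 0.0, -85.1]
contact_force: [0.0, -0.1, -2.0]
gripper_width: 0.0239
gripper_force: 60.0
time_s: 26.35
tcp_pos: [0.3895, 0.3185, 0.0321]
eef_rot: [-180.0, 0.0, -85.1]
contact_force: [-0.3, -0.3, -2.2]
gripper_width: 0.0232
gripper_force: 60.0
```

```bash
python3 drive.py '[[0.002,0,0.001,0,0,0],[0.002,0,0.002,0,0,0],[0.002,0,0.003,0,0,0],[0.002,0,0.004,0,0,0],[0.002,0,0.004,0,0,0]]'
```

```text
time_s: 26.77
tcp_pos: [0.3897, 0.3163, 0.0287]
eef_rot: [-180.0, -0.0, -85.0]
contact_force: [-3.4, -3.2, 10.0]
gripper_width: 0.0236
gripper_force: 60.0
```

```bash
python3 drive.py '[[0,0,0,0,0,0],[0,0,0,0,0,0],[0,0,0,0,0,0],[0,0,0,0,0,0],[0,0,0,0,0,0],[0,0,0,0,0,0]]' 0.055
python3 drive.py '[[0,0,-0.02,0,0,0],[0,0,-0.05,0,0,0],[0,0,-0.09,0,0,0],[-0.02,-0.035,-0.12,0,0,0],[-0.04,-0.07,-0.14,0,0,0],[-0.06,-0.11,-0.16,0,0,2],[-0.08,-0.145,-0.18,0,0,5],[-0.1,-0.18,-0.19,0,0,8.3],[-0.116,-0.208,-0.19,0,0,8.3],[-0.116,-0.208,-0.19,0,0,8.3],[-0.116,-0.208,-0.19,0,0,8.3]]'
cat >> h.py <<'E'
SP["bar"]=((.03,.09),(10,32),(90,255),(60,255))
E
python3 -c "
from h import *
snap('side',['wood','lid'])
c=snap('wrist',['lid','wood'],'w10'); P,h,uv=cloud(c)
m=sel(P,h,(.033,.04),(8,32),(60,255),(60,255),(.5,.68,.2,.4)); print('bar',m.sum(),rect(P[m]),P[m].mean(0))
"
```

```text
time_s: 27.27
tcp_pos: [0.3897, 0.3165, 0.0279]
eef_rot: [180.0, -0.0, -85.1]
contact_force: [0.6, -0.6, 0.3]
gripper_width: 0.0539
gripper_force: 0.0
time_s: 28.18
tcp_pos: [0.5892, 0.4511, 0.216]
eef_rot: [180.0, -0.1, -93.4]
contact_force: [-1.2, -0.1, -1.4]
gripper_width: 0.0551
gripper_force: 0.0
wood 83 [ 482.  -628.7] [20.6 76.6] 81.1 mean [ 471.9 -626.5   64.1] zmax 73.1
wood 107 [867.7 260. ] [52.7  2.9] 89.5 mean [867.5 258.6  66.2] zmax 73.5
wood 78 [867.6 357.4] [26.7  5.4] 83.5 mean [868.5 359.3  65.3] zmax 73.1
lid 1008 [593.2 385.9] [ 37.8 100.9] 87.5 mean [590.3 390.6  11.1] zmax 13.2
lid 599 [381.3 500.4] [20.3 27.3] 14.0 mean [381.5 500.5  21.6] zmax 22.9
lid 17905 [587.2 343.1] [119.6 100.8] 86.5 mean [587.1 342.6  12. ] zmax 13.3
wood 2816 [387.5 327.4] [25.2 47.5] 5.1 mean [389.6 328.6  62.7] zmax 64.8
bar 1397 (array([585.4, 319.1]), array([59.2, 12. ]), 86.6) [0.58531651 0.3187816  0.03579349]
```

View pics/w10.png

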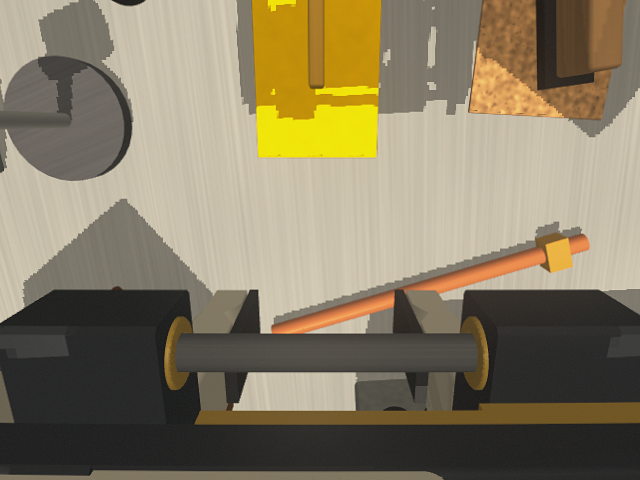

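The scraper is standing on its mat at (580,40). The lid's bar is at (316,45), giving lid centre (585.2, 313.2) mm and yaw -3.45°. I'll grasp the lid next.

```bash
python3 drive.py '[[0.035,0,0.02,0,0,0],[0.07,0,0.04,0,0,0],[0.105,0,0.06,0,0,0],[0.13,0.003,0.085,0,0,0],[0.138,0.003,0.11,0,0,0],[0.138,0.003,0.13,0,0,0],[0.138,0.003,0.14,0,0,0],[0.138,0.003,0.14,0,0,0]]' 0.045
python3 -c "
from h import *
snap('scene',['lid'])
go(.5852,.3132,.0145,-93.45)"
```

```text
time_s: 28.95
tcp_pos: [0.5741, 0.3111, 0.0761]
eef_rot: [179.8, -0.1, -93.4]
contact_force: [-0.3, -0.6, -0.1]
gripper_width: 0.0451
gripper_force: 0.0
lid 702 [588.7 335.2] [139.3 100. ] 87.3 mean [594.7 337.6  11.4] zmax 14.6
go -0.0017 -0.01 0.0633 rz 0.12 dist 0.064
```

```bash
python3 drive.py '[[-0.002,-0.01,0.01,0,0,0],[-0.002,-0.0105,0.025,0,0,0],[-0.002,-0.0105,0.04,0,0,0],[-0.002,-0.0105,0.053,0,0,0],[-0.002,-0.0105,0.06,0,0,0],[-0.002,-0.0105,0.0625,0,0,0],[-0.002,-0.0105,0.0625,0,0,0]]'
python3 drive.py '[[0,0,0,0,0,0],[0,0,0,0,0,0],[0,0,0,0,0,0],[0,0,0,0,0,0],[0,0,0,0,0,0],[0,0,0,0,0,0],[0,0,0,0,0,0],[0,0,0,0,0,0]]' 0 60
```

```text
time_s: 29.58
tcp_pos: [0.5867, 0.3141, 0.0155]
eef_rot: [-180.0, -0.0, -93.3]
contact_force: [0.1, -0.3, 0.1]
gripper_width: 0.0451
gripper_force: 0.0
time_s: 30.25
tcp_pos: [0.5866, 0.3138, 0.0159]
eef_rot: [-180.0, 0.0, -93.4]
contact_force: [-0.4, 0.3, 3.5]
gripper_width: 0.0116
gripper_force: 60.0
```

```bash
python3 drive.py '[[0,0,-0.01,0,0,0],[0,0,-0.04,0,0,0],[0,0,-0.08,0,0,0],[0,0.02,-0.12,0,0,-2],[0,0.05,-0.15,0,0,-6],[0,0.085,-0.18,0,0,-10],[0,0.115,-0.2,0,0,-10],[0,0.13,-0.21,0,0,-10],[0,0.13,-0.21,0,0,-10],[0,0.13,-0.21,0,0,-10]]'
python3 -c "
from h import *
c=snap('wrist',None,'w11'); P,h,uv=cloud(c)
np.savez('pics/w11.npz',**c)
m=(P[:,2]>.047)&(P[:,2]<.053)&(P[:,0]>.37)&(P[:,0]<.53)&(P[:,1]>-.08)&(P[:,1]<.16)&(h[:,1]<70)
for X in clusters(P[m],.003,50): print(len(X),rect(X),X.mean(0).round(4))
m=(P[:,2]>.05)&(P[:,2]<.059)&(h[:,0]>50)&(h[:,0]<90)&(h[:,1]>80); print('deck',rect(P[m]) if m.sum()>50 else 0)
"
```

```text
time_s: 31.08
tcp_pos: [0.4559, 0.3217, 0.2272]
eef_rot: [-179.9, 0.1, -83.3]
contact_force: [-0.1, -0.1, -2.6]
gripper_width: 0.0116
gripper_force: 60.0
deck 0
```

View pics/w11.png

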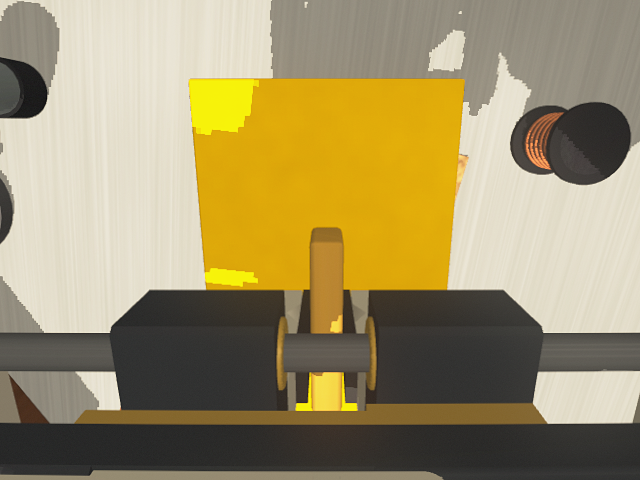

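That was my last picture (lid held square, far edge from (189,80) to (464,80)). From here I work from numbers only.

```bash
python3 drive.py '[[0.03,0,0,0,0,0],[0.07,0,0,0,0,0],[0.11,0,0,0,0,0],[0.14,-0.005,0,0,0,0],[0.15,-0.01,0,0,0,0],[0.15,-0.01,0,0,0,0],[0.15,-0.01,0,0,0,0]]'
cat > tray.py <<'E'
from h import *
from plant import r
for k in range(2):
    c=r.capture('wrist'); P,h,uv=cloud(c); p=r.get_state()["tcp_pos"]
    th=np.radians(7.0); R=np.array([[np.cos(th),np.sin(th)],[-np.sin(th),np.cos(th)]])
    D=(P[:,:2]-[.4505,.0388])@R.T*1000   # deck-axis coords about tray guess, mm
    rim=(abs(P[:,2]-.05)<.0015)&(abs(D[:,0])<60)&(abs(D[:,1])<100)&(h[:,1]<70)
    X=D[rim]; print("tcp",p.round(4))
    for n,lo,hi,ax in [("-x",-60,-40,0),("+x",40,60,0),("-y",-100,-80,1)]:
        s=X[(X[:,ax]>lo)&(X[:,ax]<hi)&(abs(X[:,1-ax])<(40 if ax else 80))]
        if len(s)>20: print(n,len(s),np.percentile(s[:,ax],[2,50,98]).round(1), "other",np.percentile(s[:,1-ax],[2,98]).round(0))
    # deck -x edge
    g=(abs(P[:,2]-.055)<.0015)&(h[:,0]>50)&(h[:,0]<90)&(h[:,1]>80)
    if g.sum()>50: print("deck min x",np.percentile(D[g][:,0],[.5,2]).round(1),rect(P[g]))
    l=(h[:,0]>18)&(h[:,0]<32)&(h[:,1]>140)&(P[:,2]>p[2]-.012)&(P[:,2]<p[2]+.004)
    L=(P[l][:,:2]-p[:2])@R.T*1000
    if l.sum()>50: print("lid rel tcp x",np.percentile(L[:,0],[.5,99.5]).round(1),"y",np.percentile(L[:,1],[.5]).round(1),"z",np.median(P[l][:,2]).round(4),rect(P[l]))
E
python3 tray.py; python3 -c "
from h import *
snap('side',['deck','knob'])"
```

```text
time_s: 31.72
tcp_pos: [0.4844, 0.1725, 0.2244]
eef_rot: [179.9, -0.1, -83.5]
contact_force: [-0.2, 0.4, -1.9]
gripper_width: 0.0117
gripper_force: 60.0
tcp [0.4842 0.1732 0.2245]
-x 753 [-53.7 -50.3 -46.6] other [-28.  22.]
+x 693 [44.4 47.5 50.9] other [-29.  21.]
deck min x [54.4 58.4] (array([586. ,  82.9]), array([172.6, 114.6]), 6.3)
lid rel tcp x [-52.1  47.2] y [-89.7] z 0.2206 (array([484.4, 154.1]), array([101.2, 142.4]), 6.6)
tcp [0.484  0.1737 0.2246]
-x 750 [-53.7 -50.1 -46.7] other [-28.  23.]
+x 693 [44.5 47.6 50.9] other [-28.  22.]
deck min x [54.4 58.2] (array([585.9,  83.3]), array([172.9, 113.7]), 6.5)
lid rel tcp x [-52.   47.2] y [-89.5] z 0.2207 (array([484.3, 154.8]), array([101.1, 142.1]), 6.5)
deck 3132 [597.  61.] [175.1 180.9] 8.1 mean [619.8  63.2  54.1] zmax 56.1
knob 24 [ 372.9 -229.8] [13.9 15.4] 53.1 mean [ 373.3 -229.5   75.9] zmax 77.7
```

```bash
python3 drive.py '[[0.03,0.006,0,0,0,0],[0.06,0.015,0,0,0,-0.4],[0.075,0.02,0,0,0,-0.4],[0.075,0.02,0,0,0,-0.4],[0.075,0.02,0,0,0,-0.4]]'
python3 tray.py
```

```text
time_s: 32.28
tcp_pos: [0.4727, 0.0968, 0.2256]
eef_rot: [-180.0, 0.0, -83.0]
contact_force: [0.3, 1.0, -1.6]
gripper_width: 0.0116
gripper_force: 60.0
tcp [0.4729 0.0973 0.2256]
-x 388 [-53.7 -50.1 -46.6] other [-79. -52.]
+x 372 [44.2 47.3 50.8] other [-80. -52.]
-y 1148 [-91.4 -88.  -84.5] other [-38.  38.]
deck min x [55.6 63.1] (array([588.9,  55.7]), array([173. , 167.8]), 7.0)
lid rel tcp x [-52.   47.3] y [-89.5] z 0.2217 (array([472.9,  78.3]), array([101.3, 142. ]), 7.1)
tcp [0.473  0.0975 0.2256]
-x 399 [-53.7 -50.  -46.6] other [-80. -52.]
+x 391 [44.  47.4 50.7] other [-79. -51.]
-y 1065 [-91.  -87.7 -84.3] other [-38.  38.]
deck min x [55.6 63.2] (array([589. ,  56.1]), array([173. , 168.1]), 6.9)
lid rel tcp x [-51.8  47.5] y [-89.3] z 0.2217 (array([473.1,  78.8]), array([101.6, 142. ]), 7.1)
```

```bash
python3 -c "
from h import *
go(.4515,.0390,.085,-83)"
```

```text
go 0.0554 0.0285 0.1406 rz 0.06 dist 0.154
```

```bash
python3 drive.py '[[0.03,0.015,0.02,0,0,0],[0.05,0.026,0.045,0,0,0],[0.0555,0.0285,0.07,0,0,0],[0.0555,0.0285,0.095,0,0,0],[0.0555,0.0285,0.115,0,0,0],[0.0555,0.0285,0.128,0,0,0],[0.0555,0.0285,0.128,0,0,0],[0.0555,0.0285,0.128,0,0,0]]'
python3 -c "
from h import *
go(.4515,.0390,.0577,-83)"
```

```text
time_s: 33.05
tcp_pos: [0.4513, 0.0387, 0.0972]
eef_rot: [179.9, -0.0, -82.9]
contact_force: [-0.0, 0.9, -2.2]
gripper_width: 0.0115
gripper_force: 60.0
go -0.0003 -0.0002 0.0395 rz 0.1 dist 0.04
```

```bash
python3 drive.py '[[0,0,0.008,0,0,0],[0,0,0.016,0,0,0],[0,0,0.022,0,0,0],[0,0,0.027,0,0,0],[0,0,0.031,0,0,0],[0,0,0.034,0,0,0],[0,0,0.036,0,0,0],[0,0,0.036,0,0,0]]'
```

```text
time_s: 33.72
tcp_pos: [0.4511, 0.038, 0.0611]
eef_rot: [180.0, -0.0, -83.0]
contact_force: [0.2, -0.4, -2.2]
gripper_width: 0.0116
gripper_force: 60.0
```

```bash
python3 drive.py '[[0,0,0.001,0,0,0],[0,0,0.002,0,0,0],[0,0,0.003,0,0,0],[0,0,0.004,0,0,0],[0,0,0.004,0,0,0]]'
python3 drive.py '[[0,0,0,0,0,0],[0,0,0,0,0,0],[0,0,0,0,0,0],[0,0,0,0,0,0],[0,0,0,0,0,0]]' 0.045
python3 drive.py '[[0,0,-0.02,0,0,0],[-0.02,0,-0.05,0,0,0],[-0.05,0,-0.085,0,0,0],[-0.09,0,-0.12,0,0,0],[-0.13,0,-0.15,0,0,0],[-0.13,0,-0.17,0,0,0],[-0.13,0,-0.17,0,0,0]]'
cat > lid.py <<'E'
from h import *
from plant import r
for n in ["wrist","scene","side"]:
    c=r.capture(n); P,h,uv=cloud(c)
    l=(h[:,0]>18)&(h[:,0]<32)&(h[:,1]>140)&(abs(P[:,2]-.054)<.008)&(np.hypot(P[:,0]-.4515,P[:,1]-.039)<.12)
    X=P[l]
    if len(X)>50:
        s=np.linalg.lstsq(np.c_[X[:,:2]-X[:,:2].mean(0),np.ones(len(X))],X[:,2],rcond=None)[0]; print(n,len(X),rect(X),s.round(4))
    report(c,['knob'])
E
python3 lid.py
```

```text
time_s: 34.13
tcp_pos: [0.4514, 0.0382, 0.0578]
eef_rot: [-180.0, -0.0, -83.0]
contact_force: [-0.9, 0.7, 2.6]
gripper_width: 0.0116
gripper_force: 60.0
time_s: 34.55
tcp_pos: [0.4513, 0.0382, 0.0575]
eef_rot: [-180.0, 0.0, -83.0]
contact_force: [0.1, 0.8, 0.4]
gripper_width: 0.0394
gripper_force: 0.0
time_s: 35.13
tcp_pos: [0.4381, 0.1717, 0.2341]
eef_rot: [-179.5, 0.3, -82.8]
contact_force: [1.3, 1.1, 0.6]
gripper_width: 0.0456
gripper_force: 0.0
wrist 19821 (array([445.2,  70. ]), array([101.3, 114.8]), 7.2) [0.0012 0.0007 0.054 ]
scene 740 (array([451.6,  37.3]), array([ 98.9, 183.5]), 7.8) [ 0.0049 -0.0003  0.0536]
knob 30 [ 374.  -230.6] [12.6 14.8] 56.9 mean [ 374.7 -231.6   75. ] zmax 80.2
knob 163 [455.7 -76.8] [64.5 15. ] 3.3 mean [462.8 -79.3  80. ] zmax 92.5
knob 45 [ 486.3 -453.1] [13.1 16.1] 66.6 mean [ 487.1 -453.2   76.1] zmax 81.0
knob 32 [ 518.7 -186.6] [13.3 14.9] 49.0 mean [ 519.7 -187.3   34.6] zmax 38.8
side 2686 (array([452.5,  38.4]), array([101.4, 182.2]), 6.9) [0.0036 0.0021 0.0529]
knob 39 [ 373.8 -229.5] [13.  19.6] 3.9 mean [ 373.9 -227.3   74.3] zmax 77.6
knob 63 [458.4 -70.5] [26.9  5.8] 3.2 mean [458.3 -69.9  83.8] zmax 89.5
```

The lid is home and level at 54.0 mm. Now the catch: bar at about (465.5, -75.7) mm, yaw about 4°.

```bash
python3 drive.py '[[0.02,0,0,0,0,-7],[0.04,0,0,0,0,-14],[0.06,0,0,0,0,-21],[0.08,0,0,0,0,-28],[0.1,0,0,0,0,-35],[0.12,0,0.01,0,0,-42],[0.14,0,0.02,0,0,-49],[0.16,0,0.03,0,0,-56],[0.18,0,0.04,0,0,-63],[0.21,0.002,0.05,0,0,-70],[0.23,0.004,0.06,0,0,-77],[0.249,0.004,0.07,0,0,-84]]' 0.045 | head -3
python3 drive.py '[[0,0,0,0,0,-3],[0,0,0,0,0,-3],[0,0,0,0,0,-3]]' | head -3
python3 -c "
from h import *
c=snap('wrist',['knob'])
go(.4655,-.0757,.068,4)"
```

```text
time_s: 36.28
tcp_pos: [0.4602, -0.0827, 0.1557]
eef_rot: [180.0, 0.2, 1.3]
time_s: 36.53
tcp_pos: [0.461, -0.0813, 0.1566]
eef_rot: [180.0, 0.1, 3.8]
knob 1922 [453.8 -74.3] [65.3 13.8] 3.8 mean [461.8 -75.2  86.9] zmax 91.7
knob 565 [ 515.9 -185. ] [17.  17.2] 26.4 mean [ 516.1 -184.8   35.9] zmax 37.1
go 0.0045 -0.0048 0.089 rz -0.14 dist 0.089
```

```bash
python3 drive.py '[[0.0045,-0.0055,0.02,0,0,0],[0.0045,-0.0055,0.045,0,0,0],[0.0045,-0.0055,0.065,0,0,0],[0.0045,-0.0055,0.08,0,0,0],[0.0045,-0.0055,0.087,0,0,0],[0.0045,-0.0055,0.087,0,0,0]]'
python3 drive.py '[[0,0,0,0,0,0],[0,0,0,0,0,0],[0,0,0,0,0,0],[0,0,0,0,0,0],[0,0,0,0,0,0],[0,0,0,0,0,0],[0,0,0,0,0,0]]' 0 15
```

```text
time_s: 37.08
tcp_pos: [0.465, -0.0744, 0.0693]
eef_rot: [180.0, 0.2, 4.0]
contact_force: [-0.4, 0.2, 0.4]
gripper_width: 0.0451
gripper_force: 0.0
time_s: 37.67
tcp_pos: [0.4662, -0.0753, 0.071]
eef_rot: [179.9, -0.0, 4.1]
contact_force: [1.0, -4.6, 1.9]
gripper_width: 0.0118
gripper_force: 15.0
```

```bash
python3 drive.py '[[0,0,0,0,0,5],[0,0,0,0,0,12],[0,0,0,0,0,19],[0,0,0,0,0,26],[0,0,0,0,0,33],[0,0,0,0,0,40],[0,0,0,0,0,47],[0,0,0,0,0,54],[0,0,0,0,0,61],[0,0,0,0,0,68],[0,0,0,0,0,75],[0,0,0,0,0,80]]' - 25
python3 drive.py '[[0,0,0,0,0,3],[0,0,0,0,0,5],[0,0,0,0,0,7],[0,0,0,0,0,8],[0,0,0,0,0,9],[0,0,0,0,0,9]]'
python3 -c "
from plant import r; s=r.get_state(); print(s['moment'],s['joints'].round(1))"
```

```text
time_s: 38.67
tcp_pos: [0.4653, -0.0764, 0.071]
eef_rot: [179.9, -0.1, -76.3]
contact_force: [-2.1, -11.0, 4.5]
gripper_width: 0.0115
gripper_force: 25.0
time_s: 39.17
tcp_pos: [0.4652, -0.0765, 0.071]
eef_rot: [179.9, -0.1, -85.0]
contact_force: [-1.0, -11.0, 5.0]
gripper_width: 0.0119
gripper_force: 25.3
[-4.16874276  0.41520547  0.52024243] [ 14.8  11.1 -36.1   0.2 -42.9  -9.9]
```

```bash
python3 drive.py '[[0,0,0,0,0,1],[0,0,0,0,0,1]]'
python3 drive.py '[[0,0,0,0,0,0],[0,0,0,0,0,0],[0,0,0,0,0,0],[0,0,0,0,0,0],[0,0,0,0,0,0]]' 0.045
python3 drive.py '[[0,0,-0.02,0,0,0],[0,0,-0.05,0,0,0],[-0.03,0,-0.09,0,0,0],[-0.07,0,-0.12,0,0,0],[-0.1,0,-0.15,0,0,0],[-0.1,0,-0.16,0,0,0],[-0.1,0,-0.16,0,0,0]]'
cat > fin.py <<'E'
exec(open('lid.py').read())
c=r.capture('wrist'); P,h,uv=cloud(c)
m=sel(P,h,(.056,.095),(170,8),(150,255),(60,255),(.42,.52,-.13,.0)); print('catch top',rect(P[m&(P[:,2]>.086)])); 
a=m&(P[:,2]<.07); print('arm',a.sum(),rect(P[a]) if a.sum()>5 else 0)
for n in ['scene','side']: report(r.capture(n),['wood','valve'] if 0 else ['wood'])
c=r.capture('scene'); plane(c,.3735,-.233,.055); plane(c,.484,-.453,.055)
P,h,uv=cloud(c)
for q in [(.679,-.387),(.739,.244)]:
    X=P[(np.hypot(P[:,0]-q[0],P[:,1]-q[1])<.05)&(P[:,2]>.1)&(P[:,2]<.16)]; print('valve',rect(X),(X.mean(0)*1000).round(1))
E
python3 fin.py
```

```text
time_s: 39.33
tcp_pos: [0.4652, -0.0764, 0.071]
eef_rot: [179.9, -0.1, -85.9]
contact_force: [-2.0, -10.3, 4.8]
gripper_width: 0.0121
gripper_force: 25.6
time_s: 39.75
tcp_pos: [0.4661, -0.0745, 0.0705]
eef_rot: [-180.0, 0.0, -86.0]
contact_force: [-0.5, -0.5, -0.2]
gripper_width: 0.0398
gripper_force: 0.0
time_s: 40.33
tcp_pos: [0.4613, 0.028, 0.2355]
eef_rot: [-179.5, 0.1, -85.8]
contact_force: [1.6, 0.3, -0.1]
gripper_width: 0.0449
gripper_force: 0.0
wrist 22721 (array([449.3,  38.1]), array([101.2, 179.7]), 6.8) [ 0.0014 -0.0015  0.0539]
knob 1551 [461.8 -65.9] [11.7 63.7] 6.9 mean [462.1 -67.9  84.7] zmax 92.0
scene 1308 (array([450.7,  38.5]), array([102.2, 181.9]), 7.0) [ 0.0002 -0.002   0.0537]
knob 35 [ 374.2 -232.9] [12.4 12. ] 6.4 mean [ 375.8 -233.4   72.9] zmax 80.2
knob 155 [465.2 -68. ] [13.1 65.6] 8.0 mean [467.4 -73.3  77.8] zmax 92.1
knob 46 [ 486.3 -452.9] [13.8 15.2] 42.9 mean [ 487.  -453.6   76.3] zmax 80.9
knob 34 [ 518.8 -185.8] [12.2 17.2] 30.5 mean [ 519.7 -187.7   34.3] zmax 38.2
side 2893 (array([452.6,  38.4]), array([101.2, 182.6]), 6.7) [-0.0001  0.0018
[... 1033 characters left out ...]
.9
wood 70 [471.3 -44. ] [22.8 29.9] 87.4 mean [464.2 -45.5  64.3] zmax 72.8
wood 8 [475. -81.] [ 2.2 25.6] 4.9 mean [474.3 -80.9  61. ] zmax 69.1
wood 24 [689.4  30.6] [ 2.1 93. ] 7.5 mean [688.7  36.9  64.3] zmax 65.6
wood 8 [867.7 281. ] [12.6  3.8] 80.2 mean [867.5 280.9  65.8] zmax 72.9
wood 11 [870.5 369.3] [1.9 4.1] 89.3 mean [870.6 369.1  64.4] zmax 71.5
plane 322 (array([ 371.8, -231.1]), array([65.7, 68. ]), 41.3) [ 0.0091 -0.0009  0.054 ]
plane 507 (array([ 484.5, -452.7]), array([66.7, 66.3]), 9.8) [-0.0059 -0.0036  0.0542]
valve (array([ 678.1, -386.4]), array([51.3, 42.5]), 62.9) [ 683.4 -388.6  120.3]
valve (array([739.3, 245.5]), array([49.9, 39.1]), 39.9) [740.4 240.3 119.1]
```

```bash
python3 -c "
from plant import r; print(r.close_job())"
```

```text
the job is handed in; nothing more can be done
None
```

The job is handed in at about 40 s of robot time: by the final measurements both pots are capped and level, all three slugs are in the tray, the scraper is back on its mat, the lid is home with the catch turned to its stop, and the valves have not moved.

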